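Change over the analyser's wash bottle

TASK

Change over the analyser's wash solution: carry the full bottle (blue, red cap) to the empty bay of the wash station, never lifting it by its cap, and stand it fully down there with its neck at the bay's blue end. Once you have let go of it there, push down hard on its child-resistant cap, turn it anticlockwise and take it off, leaving the bottle standing, and close the open empty bottle in the yellow caddy with this cap: turn it until it drops between the lugs of the neck, then push down and twist it clockwise to the stop so that it locks. Keep both bottles upright, the empty one in its caddy, and leave the other things alone.

Things in the scene. Friction and masses are not known exactly. Their poses are not given: they have to be found in the camera images.
- wash_bottle: Full wash bottle: small light-blue jerrycan, yellow side labels, red cap, loose, about 0.6 kg. Origin: centre of its underside, z up. Body 136 mm (x) by 66 (y) by 100 high; neck at the -x end (axis at x = -38 mm, rim at z = 130, 30 mm across, widening to 38 below), carry handle at the +x end. Centre of mass (with cap) 9 mm to +x of the middle, 55 mm up.
- bottle_handle (a point): Grip point on the full bottle's carry handle, at (18, 0, 130) mm in the bottle, axes as the bottle's. The flat-sided bar is 62 mm long (x = 2 to 64 mm), 14 mm thick (y), 20 mm high (z = 120 to 140), a 10 mm long post under each end, else 20 mm of free air over the bottle's top. Pinch it from above across its thickness.
- bottle_mouth (a point): Centre of the full bottle's rim, at (-38, 0, 130) mm in it, axes as the bottle's. LOCKED, the cap's origin is 113 mm above the bottle's underside (17 below the rim) and its yaw equals the bottle's, within 4 degrees. TO OPEN: press it 5 to 6.5 mm down, hold it down, turn anticlockwise (from above): free from 40 degrees on, best 60, at 83 the tabs meet the next lug. Then lift it off.
- cap: Child-resistant cap: red, ribbed, 58 mm across, 31.5 high, 57 g, loose, at first locked on the full bottle. Origin: centre of its underside, z up; a white pointer on top points to its -x. Three tabs inside, 120 degrees apart (one at +x), hook under three lugs on the neck; each lug has a stop at its clockwise end (from above) and a 4.5 mm tooth at the other that keeps the tab in.
- cap_top (a point): Centre of the cap's top, 31.5 mm above its origin, axes as the cap's. Inside the cap a spring plunger presses on the bottle's rim, 1.8 N per mm: 7 N while locked; pressed 4.5 mm down from there (15.5 N) the tabs clear the teeth and the cap can be turned; the plunger's travel ends at 7 mm (20 N). Without the push the teeth hold the cap fast.
- wash_station: The analyser's wash station, white, fixed. Origin: centre of the bay, at bench height. The bay is an open pocket 144 mm (x) by 74 (y), floor at z = 4 mm, walls up to 39; its -x end wall is blue. The pump housing (100 mm high, parked sipper arm up to 132) stands at x = 79 to 141 mm, 104 wide. The bottle stands in the bay along its axes, neck to the blue end.
- bay_mouth (a point): Where the centre of the full bottle's rim is when it stands in the middle of the bay: in the wash station at (-38, 0, 134) mm. Axes as the station's.
- caddy: The yellow returns caddy, fixed to the bench. Origin at its centre on the bench; a pocket 144 mm (x) by 74 mm (y), floor at z = 4 mm, walls up to z = 39 mm; its foot plate is 176 by 106 mm.
- empty_bottle: The empty bottle, open, off-white, same shape and neck as the full one, 0.09 kg, standing loose in the caddy's pocket (4 mm of play all round). Origin at the centre of its underside, neck at -x. Which way the three lugs on its neck point differs from bottle to bottle and is not given: find it by eye or by feel.
- empty_mouth (a point): Centre of the empty bottle's rim, (-38, 0, 130) mm in it. TO CLOSE: lower the cap on it. Over the gaps between the lugs (about 40 degrees of play in every 120) the plunger meets the rim with the cap's origin 117 mm above the bottle's underside; else the tabs land on the lugs at 121: turn till it drops. Press down to 107 (18 N), turn clockwise to the stop (37 to 83 degrees), let go: it springs up to 113, locked.
- acid_bottle: Bystander: a bottle of the same shape with a blue cap and blue labels. Origin at the centre of its underside.
- tube_rack: Bystander: blue rack, 60 by 150 mm, with sample tubes up to 96 mm high. Origin at the centre of its underside.
- tip_box: Bystander: blue box of pipette tips, 80 by 118 mm, 49 mm high. Origin at the centre of its underside.
- beaker: Bystander: glass beaker, 72 mm across, 95 mm high. Origin at the centre of its underside.
- driver: Bystander: screwdriver, 170 mm, lying on the bench.
- cassette: Bystander: grey reagent cassette, 48 by 110 mm, 86 mm high. Origin at the centre of its underside.
Things that resemble listed ones, but are neither listed nor needed, are in the scene too. Several things have the shape of the cap; the one meant has the colours described above.

How it is judged (in metres and radians):
On the way, in this order (a step that is already met when the one before it is completed fails the run):
1. the full bottle stands fully down in the bay, neck at the blue end, let go, its cap still locked on (horizontal distance between bottle_mouth and bay_mouth below 0.012 m and z of wash_bottle in the frame of wash_station below 0.008 m and angle between wash_bottle's own z axis and vertical below 0.06 rad and z of cap in the frame of wash_bottle below 0.1145 m and horizontal distance between cap and bottle_mouth below 0.004 m and contact force between the fingers and wash_bottle below 0.2 N), for 0.2 s.
2. the cap is off, clear of the full bottle, which still stands in the bay (distance between cap and bottle_mouth above 0.06 m and horizontal distance between bottle_mouth and bay_mouth below 0.012 m and z of wash_bottle in the frame of wash_station below 0.008 m), for 0.1 s.
At the end, for the whole second after the job is handed in: The full bottle stands open, upright, fully down in the bay, neck at the blue end (rim within 12 mm of its place); the cap is locked on the empty bottle (origin 113 mm, within 1.8, above the bottle's, square, centred within 4 mm), which stands upright, fully down in the caddy; all at rest (horizontal distance between bottle_mouth and bay_mouth below 0.012 m and z of wash_bottle in the frame of wash_station below 0.008 m and angle between each of wash_bottle, empty_bottle's own z axis and vertical below 0.06 rad and z of cap in the frame of empty_bottle between 0.1112 and 0.1148 m and horizontal distance between cap and empty_mouth below 0.004 m and angle between the z axis of cap and the z axis of empty_bottle, either way round below 0.06 rad and z of empty_bottle in the frame of caddy below 0.008 m and linear speed of each of cap, wash_bottle below 0.02 m/s); the robot touches nothing.
It fails at once if the full bottle is lifted by its cap (contact force between the fingers and cap above 1 N and height (world z) of wash_bottle above 0.03 m and distance between cap and bottle_mouth below 0.025 m).
It fails at once if the full bottle is tipped (angle between wash_bottle's own z axis and vertical above 0.4 rad).
It fails at once if the empty bottle is tipped or lifted out of its caddy (angle between empty_bottle's own z axis and vertical above 0.4 rad or height (world z) of empty_bottle above 0.03 m).
It fails at once if another thing is disturbed (moved more than 30 mm) (distance of any of acid_bottle, tube_rack, tip_box, beaker, driver, cassette from where it was at the start of the episode above 0.03 m).
It also fails if it takes over 72 s, if anything falls off the work surface, if the arm or the gripper's body presses on something with over 40 N, if the wrist force passes 120 N, or if a joint passes its speed limit or range.

ROBOT

A 7-joint arm with a two-finger parallel gripper is mounted at the origin on the work surface. World frame = base frame: x ahead of the robot, y to its left, z up, the work surface at z = 0. Lengths are in m, angles in degrees, forces in N, time in s.
With the tool pointing down it reaches from about 0.425 to 0.875 m from the base axis. Payload 4.7 kg.
Tool frame: the origin (TCP) lies at the very end of the fingers, on their centre line; the grasp point (between the pads) lies 19 mm behind it (env.grip_point_offset is the distance from the TCP to the grasp point, in m); z points along the fingers, y is the line along which they close (so a half turn about z gives the same grasp; the last joint's range is limited). The gripper opens to 87 mm and grips with 3 to 60 N. Pads are 19 mm wide; open, the fingers measure 117 mm over their backs; the gripper's body (75 mm by 190 mm) begins 51 mm behind the grasp point.
Start: joints at [-62.905, 18.392, -4.016, 83.108, 1.295, 78.541, -3.26], TCP at [0.288, 0.583, 0.187] pointing down, gripper open.
Joint ranges: [-163.93, 163.93], [-17.29, 119.83], [-79.2, 71.16], [3.27, 140.29], [-89.18, 269.18], [5.43, 117.66], [-154.24, 154.24]. Speed limits (degrees/s): [147.25, 147.25, 180, 180, 180, 180, 180].

INTERFACE

Orientations are given as [roll, pitch, yaw] about the fixed x, y, z axes, in that order (R = Rz(yaw) Ry(pitch) Rx(roll)).
In Python, from cell import env gives the robot as it stands.
- The arm moves only by the tool jog_arm, never from a script. Its argument "motion" is a list of rows, each an object of numbers: "x", "y", "z": the shift along the tool's x, y, z in cm; "ax", "ay", "az": the turn, a rotation vector about the tool's x, y, z in degrees. In form: [{"x": .., "y": .., "z": .., "ax": .., "ay": .., "az": ..}, ...]. A call has exactly 5 rows; each row shifts and turns the commanded pose from where the row before left it, along the tool's axes as they then stand; what a row does not reach is not made up. A row lasts 1/10 s, in which the tool goes at most 50 mm and 8.59 degrees, less where a joint would pass 70% of its speed; a pose out of reach is approached as far as the arm can. A call is refused whole if a number of a shift passes 5 or a number of a turn 8.59, either way. A call with a gripper value outside its range is refused whole. "claw" is the gripper command: -1 is shut, 1 is fully open, values between are in proportion, set as the call begins (left out, the last holds). The fingers move at their own pace and stop on an object; "squeeze" is the grip in N (left out, the last holds). Time passes only in rows, so rows that do not move let the fingers close, or fill a call up. It gives the time, the measured TCP pose, the force, the opening and the grip force at its end, in the units of the state.
- env.get_obs(): the state, without advancing time (a new reading comes with each control period).
- env.read_camera(name): name is "scene" or "top" or "wrist"; returns the picture (384x512x3 uint8, red, green, blue); there is no depth.
- env.camera_params(name): a dict with "fx", "fy", "cx", "cy" (pixels), "extrinsics" (4x4, takes a point from world to camera coordinates). Camera axes: x right, y up, looking along -z (the intrinsics and any distortion apply to the point x, -y, -z); pixel columns grow to the right and rows downward; lengths in m; the calibration is good to about 2 mm. A picture is of the moment at which its call begins: read the wrist's pose just before it. camera_params takes no time and is no camera call; for the wrist camera it gives the pose at the moment of the call.
- env.sign_off(): hands the job in; it is judged then, once.
The state is a dict: "time_s": time; "qpos": joint angles; "joint_velocities": joint speeds; "effort": joint torques, N m; "tool_pos": TCP position; "tool_rot": TCP orientation; "force": force on the tool from outside, world axes, zero at the start; "wrist_torque": the same for the moment, N m; "grip_width": finger opening in m; "grasp_force": force on a finger pad.
Only numpy, scipy, OpenCV 4.12 (cv2) and the standard library are available. Lean on these libraries where they do the work, as an engineer would, in place of code of your own. Each camera call takes 0.05 s, during which the arm holds its last target. There are 200 camera calls.

## Working session

There is one attempt and no reset: what is moved stays moved. The work goes in short steps, Python scripts to look and compute and a tool call to move; the robot and the scene stay as the last step left them, time stands still between calls to the robot, and variables do not carry over. Pictures are saved under pics/ and viewed, at most 10 in all, crops included, and the job is handed in when it is done.

Besides the shell and the picture viewer there is one more tool, called as name([rows], argument=value, ...), one row to a line, values as JSON. jog_arm: Moves the arm, as the interface text tells. Its arguments: {"type":"object","properties":{"motion":{"type":"array"},"claw":{"type":"number"},"squeeze":{"type":"number"}},"required":["motion"]}

```bash
ls; mkdir -p pics
python3 - <<'E'
from cell import env
import cv2,numpy as np
o=env.get_obs();print(o)
a=env.read_camera("top");b=env.read_camera("scene")
for n in("top","scene","wrist"):
    p=env.camera_params(n);print(n,p)
cv2.imwrite("pics/top.png",a[:,:,::-1]);cv2.imwrite("pics/scene.png",b[:,:,::-1])
E
```

```text
pics
{'time_s': 0.0, 'qpos': array([-62.90561076,  18.4387708 ,  -4.01498134,  83.17304645,
         1.29633468,  78.53999063,  -3.2588169 ]), 'joint_velocities': array([-0.0059782 , -0.02581137, -0.07056266,  0.01495281, -0.10563095,
        0.01143184, -0.0858091 ]), 'effort': array([ 1.54780682e-04, -4.91289032e+01, -4.04086858e-01, -3.12533534e+01,
       -6.38471358e-02,  4.34034888e-02,  1.75777309e-04]), 'tool_pos': array([0.28765555, 0.5822153 , 0.18568103]), 'tool_rot': array([-1.79893503e+02,  7.10222753e-03,  1.53716253e+02]), 'force': array([-0.74294222,  0.43894597,  0.70617293]), 'wrist_torque': array([-0.00513677,  0.02294475,  0.01343546]), 'grasp_force': 0.0, 'grip_width': 0.08709125033262205}
top {'fx': 353.81225962835214, 'fy': 353.81225962835214, 'cx': 255.37193548013607, 'cy': 191.2987696479402, 'extrinsics': array([[-1.52156072e-02, -9.99882172e-01, -2.03139402e-03,
        -3.09511550e-03],
       [ 9.90793825e-01, -1.53505738e-02,  1.34506340e-01,
        -5.58636962e-01],
       [-1.34521674e-01,  3.39029714e-05,  9.90910651e-01,
        -1.16440065e+00],
       [ 0.00000000e+00,  0.00000000e+00,  0.00000000e+00,
         1.00000000e+00]])}
scene {'fx': 446.6746058880585, 'fy': 446.6746058880585, 'cx': 258.66160827930463, 'cy': 190.5565935500345, 'extrinsics': array([[-0.88216468,  0.470935  ,  0.00238783,  0.49941646],
       [-0.32362741, -0.6098931 ,  0.72339181,  0.12758073],
       [ 0.34212684,  0.63737794,  0.69043362, -1.75118674],
       [ 0.        ,  0.        ,  0.        ,  1.        ]])}
wrist {'fx': 304.54359295211515, 'fy': 304.54359295211515, 'cx': 250.44535873625816, 'cy': 193.2274539165459, 'extrinsics': array([[ 0.44348802,  0.89627813, -0.0019712 , -0.64959878],
       [-0.858636  ,  0.42422954, -0.28770386,  0.03411547],
       [-0.25702644,  0.12928576,  0.95771739, -0.39125362],
       [ 0.        ,  0.        ,  0.        ,  1.        ]])}
```

View pics/top.png

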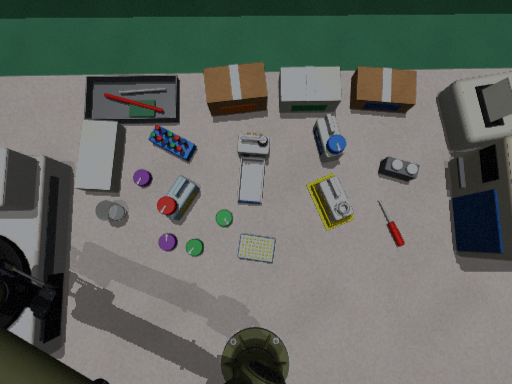

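View pics/scene.png

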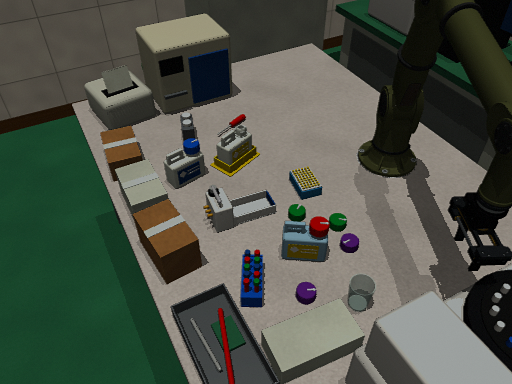

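The top view shows the full bottle (red cap at about 167,205), the station bay (252,180) with its pump above it at (254,145), and the yellow caddy (330,200) with the empty bottle's neck at (342,210). The scene view agrees with this. Next I'll measure these in detail.

```bash
cat > h.py <<'E'
import cv2,numpy as np
def ray(p,uv,z):
    E=p["extrinsics"];R=E[:3,:3];t=E[:3,3];c=-R.T@t
    uv=np.atleast_2d(np.float64(uv))
    d=np.c_[(uv[:,0]-p["cx"])/p["fx"],-(uv[:,1]-p["cy"])/p["fy"],-np.ones(len(uv))]@R
    s=(z-c[2])/d[:,2];return c+s[:,None]*d
def proj(p,X):
    E=p["extrinsics"];X=np.atleast_2d(X)@E[:3,:3].T+E[:3,3]
    return np.c_[p["cx"]+p["fx"]*X[:,0]/-X[:,2],p["cy"]-p["fy"]*X[:,1]/-X[:,2]]
def blobs(img,lo,hi,amin=20):
    hsv=cv2.cvtColor(img,cv2.COLOR_RGB2HSV);m=cv2.inRange(hsv,lo,hi)
    cs,_=cv2.findContours(m,cv2.RETR_EXTERNAL,cv2.CHAIN_APPROX_NONE)
    return [c for c in cs if cv2.contourArea(c)>amin]
E
python3 - <<'E'
from h import *
from cell import env
a=cv2.imread("pics/top.png")
cv2.imwrite("pics/crop.png",cv2.resize(a[120:270,145:365],None,fx=3.6,fy=3.6,interpolation=cv2.INTER_CUBIC))
p=env.camera_params("top");im=a[:,:,::-1].copy()
for nm,lo,hi,z in(("red",(0,150,120),(8,255,255),.1445),("lblue",(85,30,70),(110,140,255),.1),("yel",(22,150,90),(35,255,255),.004),("blue",(95,150,60),(125,255,255),.039)):
    for c in blobs(im,lo,hi,15):
        r=cv2.minAreaRect(c);q=ray(p,cv2.boxPoints(r),z)[:,:2]
        print(nm,np.round(r[0]),cv2.contourArea(c),"ctr",np.round(ray(p,r[0],z)[0,:2],4),"box",np.round(q,3).tolist())
E
```

```text
red [397. 233.] 102.0 ctr [ 0.4082 -0.4396] box [[0.439, -0.419], [0.446, -0.434], [0.377, -0.46], [0.371, -0.445]]
red [166. 205.] 185.5 ctr [0.5058 0.2656] box [[0.531, 0.292], [0.53, 0.24], [0.481, 0.239], [0.481, 0.291]]
red [133. 102.] 83.0 ctr [0.8399 0.3775] box [[0.864, 0.471], [0.872, 0.469], [0.816, 0.284], [0.809, 0.286]]
lblue [176. 197.] 422.0 ctr [0.5366 0.243 ] box [[0.499, 0.305], [0.611, 0.233], [0.575, 0.18], [0.464, 0.253]]
yel [329. 201.] 382.0 ctr [ 0.5238 -0.2687] box [[0.584, -0.188], [0.626, -0.284], [0.464, -0.348], [0.424, -0.254]]
blue [498. 220.] 118.0 ctr [ 0.4471 -0.8242] box [[0.554, -0.819], [0.554, -0.829], [0.343, -0.829], [0.342, -0.819]]
blue [336. 143.] 216.0 ctr [ 0.7225 -0.2929] box [[0.723, -0.251], [0.765, -0.295], [0.722, -0.334], [0.68, -0.291]]
blue [171. 142.] 474.0 ctr [0.7353 0.2783] box [[0.744, 0.359], [0.8, 0.332], [0.726, 0.198], [0.671, 0.225]]
```

View pics/crop.png

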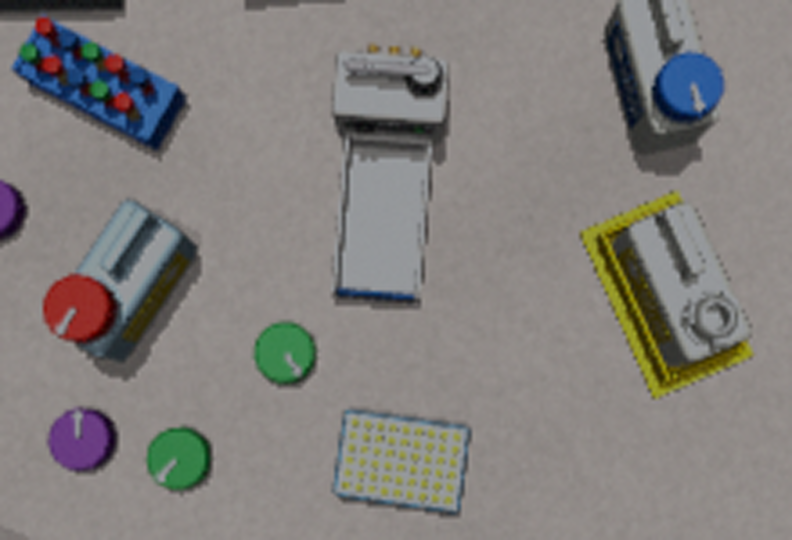

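The crop shows the bottle's +x pointing up and to the right (handle at crop 140,245, cap 78,308). The bay's blue edge is at the bottom (378,297) and the empty neck is at (716,316). Next I'll plan the wrist-camera viewpoints.

```bash
cat >> h.py <<'E'
from scipy.spatial.transform import Rotation as Ro
def plan(env,pos,yaw,n,rp=None):
    """rows to go straight from the measured pose to pos (TCP), tool down at yaw, in n rows"""
    o=env.get_obs();R0=Ro.from_euler("xyz",o["tool_rot"],degrees=True);R1=Ro.from_euler("xyz",[180,0,yaw],degrees=True)
    dr=(R0.inv()*R1).as_rotvec(degrees=True)/n;dp=(np.array(pos)-o["tool_pos"])/n
    R=R0
    for i in range(n):
        s=R.inv().apply(dp)*100;R=R*Ro.from_rotvec(dr,degrees=True)
        print("{"+", ".join(f'"{k}": {v:.2f}' for k,v in zip(("x","y","z","ax","ay","az"),[*s,*dr]) if abs(v)>.015)+"},")
    print("total shift",dp*n,"turn",dr*n)
E
python3 - <<'E'
from h import *
from cell import env
p=env.camera_params("top")
f=lambda u,v,z:ray(p,[145+u/3.6,120+v/3.6],z)[0].round(4)
print("blue",f(338,293,.039),f(418,298,.039),"far corners",f(348,140,.039),f(430,140,.039))
print("neck",f(716,316,.134),"handle ends",f(115,270,.14),f(155,215,.14),f(660,215,.144),f(700,277,.144))
o=env.get_obs();w=env.camera_params("wrist");E=w["extrinsics"]
c=-E[:3,:3].T@E[:3,3];R=Ro.from_euler("xyz",o["tool_rot"],degrees=True)
print("cam in tool",R.inv().apply(c-o["tool_pos"]),"look",R.inv().apply(-E[2,:3]),"up",R.inv().apply(E[1,:3]))
plan(env,[.5,.13,.34],150,10)
E
```

```text
blue [0.5248 0.0446 0.039 ] [ 0.5189 -0.0305  0.039 ] far corners [0.6715 0.0337 0.039 ] [ 0.6703 -0.0446  0.039 ]
neck [ 0.4896 -0.2854  0.134 ] handle ends [0.5368 0.2318 0.14  ] [0.5844 0.1979 0.14  ] [ 0.5769 -0.2389  0.144 ] [ 0.5225 -0.2709  0.144 ]
cam in tool [ 0.07949353  0.0006348  -0.19750626] look [-2.87593265e-01 -4.15819475e-04  9.57752547e-01] up [9.57752400e-01 5.79511052e-04 2.87593472e-01]
{"x": -3.91, "y": -3.12, "z": -1.54, "az": 0.37},
{"x": -3.93, "y": -3.09, "z": -1.54, "az": 0.37},
{"x": -3.95, "y": -3.07, "z": -1.54, "az": 0.37},
{"x": -3.97, "y": -3.04, "z": -1.54, "az": 0.37},
{"x": -3.99, "y": -3.01, "z": -1.54, "az": 0.37},
{"x": -4.01, "y": -2.99, "z": -1.54, "az": 0.37},
{"x": -4.02, "y": -2.96, "z": -1.54, "az": 0.37},
{"x": -4.04, "y": -2.93, "z": -1.54, "az": 0.37},
{"x": -4.06, "y": -2.91, "z": -1.54, "az": 0.37},
{"x": -4.08, "y": -2.88, "z": -1.54, "az": 0.37},
total shift [ 0.21232127 -0.45223826  0.15425068] turn [-0.0994293   0.00979625  3.71196054]
```

Run:
```python
from h import *
from cell import env
plan(env,[.53,.14,.24],150,10)
```

```text
{"x": -4.13, "y": -2.89, "z": -0.54, "az": 0.37},
{"x": -4.15, "y": -2.87, "z": -0.54, "az": 0.37},
{"x": -4.17, "y": -2.84, "z": -0.54, "az": 0.37},
{"x": -4.19, "y": -2.81, "z": -0.54, "az": 0.37},
{"x": -4.20, "y": -2.78, "z": -0.54, "az": 0.37},
{"x": -4.22, "y": -2.76, "z": -0.54, "az": 0.37},
{"x": -4.24, "y": -2.73, "z": -0.54, "az": 0.37},
{"x": -4.26, "y": -2.70, "z": -0.54, "az": 0.37},
{"x": -4.28, "y": -2.67, "z": -0.54, "az": 0.37},
{"x": -4.29, "y": -2.65, "z": -0.54, "az": 0.37},
total shift [ 0.24232127 -0.44223826  0.05425068] turn [-0.0994293   0.00979625  3.71196054]
```

jog_arm([
  {"x": -4,"y": -2.8,"z": -1,"az": 0.4},
  {"x": -4.1,"y": -2.8,"z": -1,"az": 0.4},
  {"x": -4.2,"y": -2.8,"z": -1,"az": 0.4},
  {"x": -4.2,"y": -2.8,"z": -1,"az": 0.4},
  {"x": -4.2,"y": -2.8,"z": -1,"az": 0.4},
], claw=0.2)

```text
$.motion[0]: bad value
```

jog_arm([
  {"x": -4.2,"y": -2.8,"az": 0.4},
  {"x": -4.2,"y": -2.8,"az": 0.4},
  {"x": -4.2,"y": -2.7,"az": 0.4},
  {"x": -4.3,"y": -2.7,"az": 0.4},
  {"x": -4.3,"y": -2.6,"az": 0.2},
])

```text
$.motion[0]: bad value
```

jog_arm([
  {},
  {},
  {},
  {},
  {},
])

```text
$.motion[0]: bad value
```

```bash
cat > shot.py <<'E'
import sys,pickle
from h import *
from cell import env
p=env.camera_params("wrist");im=env.read_camera("wrist")
o=env.get_obs();print(o["tool_pos"].round(4),o["tool_rot"].round(2),o["time_s"])
n=sys.argv[1];cv2.imwrite(f"pics/{n}.png",im[:,:,::-1]);pickle.dump(p,open(n+".pkl","wb"))
E
python3 shot.py w1
```

```text
[0.2877 0.5824 0.1859] [-179.92    0.    153.72] 0.15
```

View pics/w1.png

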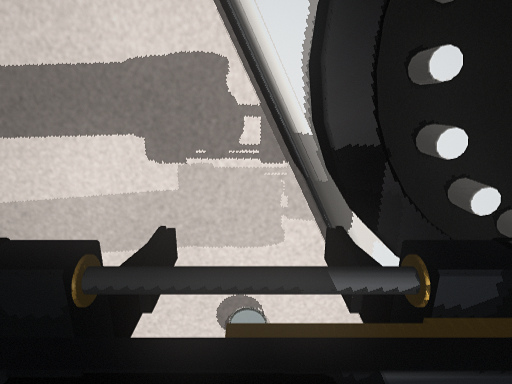

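The wrist view sees mainly the tool's +x side, because the fingers block rows below about 230. Rows also need all six keys, so I'm re-planning.

Run:
```python
from h import *
from cell import env
plan(env,[.614,.195,.24],150,10)
```

```text
{"x": -4.64, "y": -2.03, "z": -0.54, "az": 0.37},
{"x": -4.65, "y": -2.00, "z": -0.54, "az": 0.37},
{"x": -4.67, "y": -1.97, "z": -0.54, "az": 0.37},
{"x": -4.68, "y": -1.94, "z": -0.54, "az": 0.37},
{"x": -4.69, "y": -1.91, "z": -0.54, "az": 0.37},
{"x": -4.70, "y": -1.88, "z": -0.54, "az": 0.37},
{"x": -4.72, "y": -1.85, "z": -0.54, "az": 0.37},
{"x": -4.73, "y": -1.82, "z": -0.54, "az": 0.37},
{"x": -4.74, "y": -1.78, "z": -0.54, "az": 0.37},
{"x": -4.75, "y": -1.75, "z": -0.54, "az": 0.37},
total shift [ 0.32631517 -0.38736513  0.05410446] turn [-0.082697    0.0055786   3.71677544]
```

jog_arm([
  {"x": -4,"y": -2,"z": -1,"ax": 0,"ay": 0,"az": 0.4},
  {"x": -4.5,"y": -2,"z": -1,"ax": 0,"ay": 0,"az": 0.4},
  {"x": -4.6,"y": -2,"z": -1,"ax": 0,"ay": 0,"az": 0.4},
  {"x": -4.6,"y": -1.9,"z": -1,"ax": 0,"ay": 0,"az": 0.4},
  {"x": -4.6,"y": -1.9,"z": -1,"ax": 0,"ay": 0,"az": 0.4},
], claw=1)

```text
time_s: 0.65
tool_pos: [0.4408, 0.3943, 0.2364]
tool_rot: [-180.0, -0.0, 151.7]
force: [0.7, 0.3, -0.7]
grip_width: 0.0869
grasp_force: 0.0
```

jog_arm([
  {"x": -4.6,"y": -1.9,"z": 0,"ax": 0,"ay": 0,"az": 0.4},
  {"x": -4.6,"y": -1.8,"z": -0.2,"ax": 0,"ay": 0,"az": 0.4},
  {"x": -4.6,"y": -1.8,"z": -0.2,"ax": 0,"ay": 0,"az": 0.4},
  {"x": -4.6,"y": -1.8,"z": 0,"ax": 0,"ay": 0,"az": 0.4},
  {"x": -4.6,"y": -1.8,"z": 0,"ax": 0,"ay": 0,"az": 0.1},
])

```text
time_s: 1.15
tool_pos: [0.5976, 0.2032, 0.2402]
tool_rot: [180.0, -0.0, 150.0]
force: [1.5, 0.4, -0.2]
grip_width: 0.0874
grasp_force: 0.0
```

jog_arm([
  {"x": -1,"y": 0,"z": 0,"ax": 0,"ay": 0,"az": 0},
  {"x": 0,"y": 0,"z": 0,"ax": 0,"ay": 0,"az": 0},
  {"x": 0,"y": 0,"z": 0,"ax": 0,"ay": 0,"az": 0},
  {"x": 0,"y": 0,"z": 0,"ax": 0,"ay": 0,"az": 0},
  {"x": 0,"y": 0,"z": 0,"ax": 0,"ay": 0,"az": 0},
])

```text
time_s: 1.65
tool_pos: [0.6043, 0.2019, 0.2403]
tool_rot: [180.0, -0.0, 150.2]
force: [-0.5, 0.0, -0.3]
grip_width: 0.0871
grasp_force: 0.0
```

```bash
python3 shot.py w2
python3 - <<'E'
from h import *
from cell import env
plan(env,[.666,-.04,.24],150,5)
E
```

```text
[0.6045 0.2015 0.2404] [ 1.7997e+02 -2.0000e-02  1.5017e+02] 1.7
{"x": -3.47, "y": -3.58, "az": 0.03},
{"x": -3.47, "y": -3.58, "az": 0.03},
{"x": -3.47, "y": -3.57, "az": 0.03},
{"x": -3.48, "y": -3.57, "az": 0.03},
{"x": -3.48, "y": -3.57, "az": 0.03},
total shift [ 0.0614903  -0.24153597 -0.00038106] turn [ 0.02934116 -0.01905835  0.17430357]
```

View pics/w2.png

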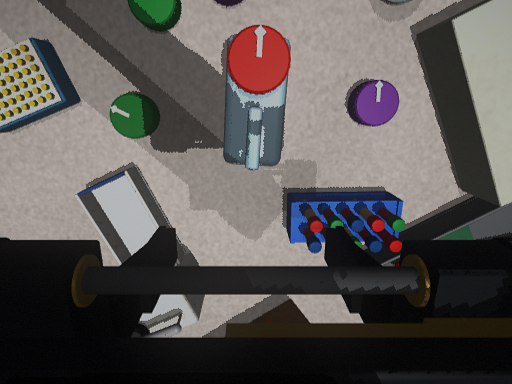

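The wrist view shows the red cap's ellipse centred near (259,58), the handle bar running from (257,108) to (253,168), and the bay's blue end at (105,182). Next are the views of the bay and the caddy.

jog_arm([
  {"x": -3.5,"y": -3.6,"z": 0,"ax": 0,"ay": 0,"az": 0},
  {"x": -3.5,"y": -3.6,"z": 0,"ax": 0,"ay": 0,"az": 0},
  {"x": -3.5,"y": -3.6,"z": 0,"ax": 0,"ay": 0,"az": 0},
  {"x": -3.5,"y": -3.6,"z": 0,"ax": 0,"ay": 0,"az": 0},
  {"x": -3.5,"y": -3.6,"z": 0,"ax": 0,"ay": 0,"az": 0},
])

```text
time_s: 2.2
tool_pos: [0.6669, -0.0433, 0.2407]
tool_rot: [179.9, 0.0, 150.1]
force: [1.3, 1.0, 0.1]
grip_width: 0.0875
grasp_force: 0.0
```

jog_arm([
  {"x": 0,"y": 0,"z": 0,"ax": 0,"ay": 0,"az": 0},
  {"x": 0,"y": 0,"z": 0,"ax": 0,"ay": 0,"az": 0},
  {"x": 0,"y": 0,"z": 0,"ax": 0,"ay": 0,"az": 0},
  {"x": 0,"y": 0,"z": 0,"ax": 0,"ay": 0,"az": 0},
  {"x": 0,"y": 0,"z": 0,"ax": 0,"ay": 0,"az": 0},
])

```text
time_s: 2.7
tool_pos: [0.6667, -0.0404, 0.2403]
tool_rot: [180.0, -0.0, 150.2]
force: [-0.7, 0.3, 0.4]
grip_width: 0.087
grasp_force: 0.0
```

```bash
python3 shot.py w3
```

```text
[ 0.6667 -0.0409  0.2403] [179.97  -0.   150.15] 2.75
```

jog_arm([
  {"x": -1.2,"y": -4.5,"z": 0,"ax": 0,"ay": 0,"az": 0},
  {"x": -1.2,"y": -4.5,"z": 0,"ax": 0,"ay": 0,"az": 0},
  {"x": -1.2,"y": -4.5,"z": 0,"ax": 0,"ay": 0,"az": 0},
  {"x": -1.2,"y": -4.5,"z": 0,"ax": 0,"ay": 0,"az": 0},
  {"x": -1.2,"y": -4.5,"z": 0,"ax": 0,"ay": 0,"az": 0},
])

```text
time_s: 3.25
tool_pos: [0.6059, -0.2683, 0.2405]
tool_rot: [180.0, 0.0, 150.1]
force: [0.9, -0.4, -0.2]
grip_width: 0.0868
grasp_force: 0.0
```

jog_arm([
  {"x": -1.2,"y": -4.5,"z": 0,"ax": 0,"ay": 0,"az": 0},
  {"x": 0,"y": 0,"z": 0,"ax": 0,"ay": 0,"az": 0},
  {"x": 0,"y": 0,"z": 0,"ax": 0,"ay": 0,"az": 0},
  {"x": 0,"y": 0,"z": 0,"ax": 0,"ay": 0,"az": 0},
  {"x": 0,"y": 0,"z": 0,"ax": 0,"ay": 0,"az": 0},
])

```text
time_s: 3.75
tool_pos: [0.5953, -0.31, 0.2401]
tool_rot: [179.9, -0.0, 150.2]
force: [-0.5, -0.2, -0.2]
grip_width: 0.0869
grasp_force: 0.0
```

```bash
python3 shot.py w4
python3 - <<'E'
import cv2,numpy as np
a=cv2.imread("pics/w3.png")[:250];b=cv2.imread("pics/w4.png")[:250]
cv2.imwrite("pics/w34.png",np.vstack([cv2.resize(x,(614,300),interpolation=cv2.INTER_CUBIC) for x in(a,b)]))
E
```

```text
[ 0.5952 -0.3102  0.2401] [ 1.7995e+02 -1.0000e-02  1.5021e+02] 3.8
```

View pics/w34.png

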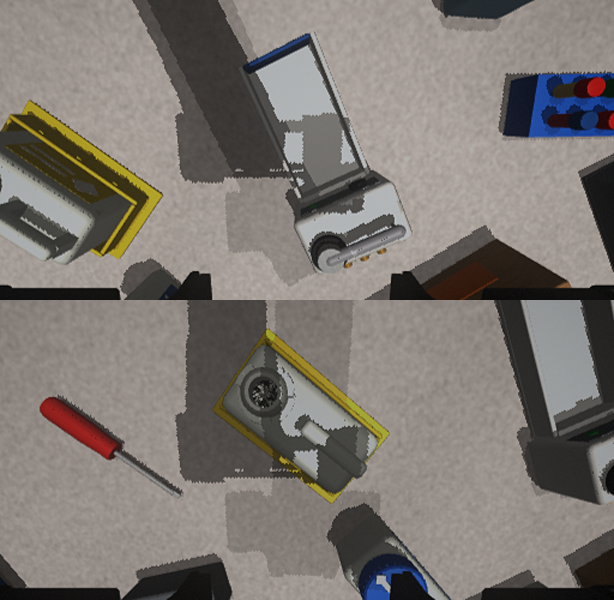

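The upper panel shows the bay with its blue end at (278,53). The lower panel shows the caddy with the neck at (265,392). I'll zoom in on both and on the full bottle for corner picking and the lugs.

Run:
```python
import cv2,numpy as np
c=lambda n,x,y,w,h,s:cv2.resize(cv2.imread(f"pics/{n}.png")[y:y+h,x:x+w],None,fx=s,fy=s,interpolation=cv2.INTER_CUBIC)
A=c("w3",195,20,125,150,3)      #375x450
B=c("w4",190,45,60,75,6)        #360x450
out=np.hstack([A,B]);cv2.imwrite("pics/zoom.png",out);print(out.shape)
```

```text
(450, 735, 3)
```

View pics/zoom.png

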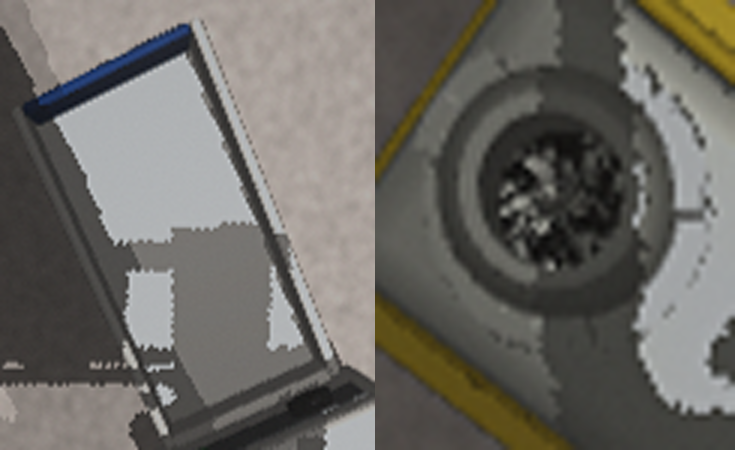

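```bash
cat > m.py <<'E'
from h import *
import pickle
P=lambda n:pickle.load(open(n+".pkl","rb"))
p3,p4,p2=P("w3"),P("w4"),P("w2")
z3=lambda u,v,z:ray(p3,[195+u/3-.33,20+v/3-.33],z)[0,:2]
Z=.039
R=[z3(203,20,Z),z3(340,362,Z)];L=[z3(18,112,Z),z3(165,445,Z)]
f=[z3(60,122,.004),z3(188,55,.004)]
print("R",R,"L",L,"floor edge",f)
d=(R[1]-R[0])/np.linalg.norm(R[1]-R[0])+(L[1]-L[0])/np.linalg.norm(L[1]-L[0])
print("yaws",[np.degrees(np.arctan2(*(q[1]-q[0])[::-1])) for q in(R,L)], "end yaw",np.degrees(np.arctan2(*(f[1]-f[0])[::-1])))
d/=np.linalg.norm(d);n=np.array([-d[1],d[0]])
w=[(R[0]+R[1])@n/2,(L[0]+L[1])@n/2];print("width",w)
ctr=d*(np.mean([q@d for q in f])+.072)+n*np.mean(w)
yaw=np.degrees(np.arctan2(d[1],d[0]));print("station",ctr,yaw,"bay_mouth",ctr-.038*d)
# full bottle
im=cv2.imread("pics/w2.png")[:,:,::-1].copy()
c=max(blobs(im[:240],(0,150,90),(8,255,255),500),key=cv2.contourArea)
print("cap px",cv2.minEnclosingCircle(c),cv2.fitEllipse(c)[0])
hsv=cv2.cvtColor(im,cv2.COLOR_RGB2HSV)
e=ray(p2,cv2.fitEllipse(c)[0],.140)[0];print("cap",e)
for u in((257,108),(253.5,168)):print("handle",ray(p2,u,.14)[0])
# caddy
im=cv2.imread("pics/w4.png")[:,:,::-1].copy()
z4=lambda u,v,z:ray(p4,[190+(u-375)/6-.4,45+v/6-.4],z)[0]
print("neck hole",z4(558,192,.134),"r pts",z4(480,192,.134)[:2],z4(636,192,.134)[:2])
c=np.vstack(blobs(im[:240,:350],(22,150,60),(35,255,255),30))
r=cv2.minAreaRect(c);print("caddy",ray(p4,r[0],.004)[0],ray(p4,cv2.boxPoints(r),.004)[:,:2].round(4).tolist())
E
python3 m.py
```

```text
R [array([0.53139344, 0.05403931]), array([0.67687897, 0.04068266])] L [array([ 0.52332702, -0.02660344]), array([ 0.67088985, -0.04331814])] floor edge [array([ 0.52934094, -0.01510297]), array([0.53411561, 0.04664542])]
yaws [np.float64(-5.245472706248877), np.float64(-6.462445858776339)] end yaw 85.57842888490497
width [np.float64(0.10873178340953953), np.float64(0.026122524615779685)]
station [0.60309838 0.00594623] -5.853959282512607 bay_mouth [0.56529655 0.00982197]
cap px ((258.8721923828125, 59.018798828125), 34.36602020263672) (258.1794128417969, 60.45207595825195)
cap [0.50802688 0.26580264 0.14      ]
handle [0.54349357 0.24452617 0.14      ]
handle [0.5918722  0.21316734 0.14      ]
neck hole [ 0.49300594 -0.28330239  0.134     ] r pts [ 0.48697244 -0.29382894] [ 0.49903984 -0.27277515]
caddy [ 0.5203994  -0.26909342  0.004     ] [[0.4561, -0.3529], [0.4259, -0.2526], [0.586, -0.1835], [0.6285, -0.288]]
```

Run:
```python
from h import *
from cell import env
plan(env,[.555,.236,.24],147,12)
```

```text
{"x": 2.55, "y": 3.78, "az": 0.27},
{"x": 2.57, "y": 3.77, "az": 0.27},
{"x": 2.59, "y": 3.76, "az": 0.27},
{"x": 2.61, "y": 3.75, "az": 0.27},
{"x": 2.62, "y": 3.74, "az": 0.27},
{"x": 2.64, "y": 3.72, "az": 0.27},
{"x": 2.66, "y": 3.71, "az": 0.27},
{"x": 2.67, "y": 3.70, "az": 0.27},
{"x": 2.69, "y": 3.69, "az": 0.27},
{"x": 2.71, "y": 3.67, "az": 0.27},
{"x": 2.73, "y": 3.66, "az": 0.27},
{"x": 2.74, "y": 3.65, "az": 0.27},
total shift [-4.02124256e-02  5.46237995e-01 -1.37713248e-04] turn [ 0.04755358 -0.0082431   3.20711937]
```

jog_arm([
  {"x": 2.5,"y": 3.8,"z": 0,"ax": 0,"ay": 0,"az": 0.3},
  {"x": 2.6,"y": 3.8,"z": 0,"ax": 0,"ay": 0,"az": 0.3},
  {"x": 2.6,"y": 3.7,"z": 0,"ax": 0,"ay": 0,"az": 0.3},
  {"x": 2.6,"y": 3.7,"z": 0,"ax": 0,"ay": 0,"az": 0.3},
  {"x": 2.6,"y": 3.7,"z": 0,"ax": 0,"ay": 0,"az": 0.3},
])

```text
time_s: 4.3
tool_pos: [0.578, -0.0827, 0.2405]
tool_rot: [180.0, 0.0, 148.6]
force: [0.8, 0.0, -0.1]
grip_width: 0.0873
grasp_force: 0.0
```

jog_arm([
  {"x": 2.6,"y": 3.7,"z": 0,"ax": 0,"ay": 0,"az": 0.3},
  {"x": 2.7,"y": 3.7,"z": 0,"ax": 0,"ay": 0,"az": 0.3},
  {"x": 2.7,"y": 3.7,"z": 0,"ax": 0,"ay": 0,"az": 0.3},
  {"x": 2.7,"y": 3.7,"z": 0,"ax": 0,"ay": 0,"az": 0.3},
  {"x": 2.7,"y": 3.7,"z": 0,"ax": 0,"ay": 0,"az": 0.3},
])

```text
time_s: 4.8
tool_pos: [0.5623, 0.1452, 0.2407]
tool_rot: [179.9, 0.0, 147.1]
force: [-0.0, -0.0, 0.3]
grip_width: 0.0872
grasp_force: 0.0
```

jog_arm([
  {"x": 2.7,"y": 3.7,"z": 0,"ax": 0,"ay": 0,"az": 0.2},
  {"x": 2.7,"y": 3.6,"z": 0,"ax": 0,"ay": 0,"az": 0},
  {"x": 0,"y": 0,"z": 0,"ax": 0,"ay": 0,"az": 0},
  {"x": 0,"y": 0,"z": 0,"ax": 0,"ay": 0,"az": 0},
  {"x": 0,"y": 0,"z": 0,"ax": 0,"ay": 0,"az": 0},
])

```text
time_s: 5.3
tool_pos: [0.5578, 0.2317, 0.2403]
tool_rot: [-180.0, 0.1, 146.8]
force: [-0.2, -0.5, 0.8]
grip_width: 0.087
grasp_force: 0.0
```

Run:
```python
from h import *
from cell import env
o=env.get_obs();print(o["tool_pos"],o["tool_rot"],o["qpos"].round(1))
plan(env,[.555,.236,.111],147,5)
```

```text
[0.55780611 0.23173857 0.24032514] [-1.79972168e+02  5.07562957e-02  1.46770614e+02] [-32.5  11.5   8.7  85.7  -1.7  82.9  33. ]
{"x": 0.10, "y": 0.04, "z": 2.59, "az": -0.05},
{"x": 0.10, "y": 0.04, "z": 2.59, "az": -0.05},
{"x": 0.09, "y": 0.04, "z": 2.59, "az": -0.05},
{"x": 0.09, "y": 0.04, "z": 2.59, "az": -0.05},
{"x": 0.09, "y": 0.04, "z": 2.59, "az": -0.05},
total shift [-0.00280611  0.00426143 -0.12932514] turn [-0.02793395  0.05070051 -0.22939796]
```

jog_arm([
  {"x": 0.2,"y": 0.1,"z": 2.6,"ax": 0,"ay": 0,"az": 0},
  {"x": 0.2,"y": 0.1,"z": 3.5,"ax": 0,"ay": 0,"az": 0},
  {"x": 0.1,"y": 0,"z": 3.5,"ax": 0,"ay": 0,"az": 0},
  {"x": 0,"y": 0,"z": 2.5,"ax": 0,"ay": 0,"az": 0},
  {"x": 0,"y": 0,"z": 0.8,"ax": 0,"ay": 0,"az": 0},
])

```text
time_s: 5.8
tool_pos: [0.5531, 0.2343, 0.1083]
tool_rot: [-179.7, -0.1, 146.7]
force: [0.1, -0.5, 0.4]
grip_width: 0.0869
grasp_force: 0.0
```

jog_arm([
  {"x": 0,"y": 0,"z": 0,"ax": 0,"ay": 0,"az": 0},
  {"x": 0,"y": 0,"z": 0,"ax": 0,"ay": 0,"az": 0},
  {"x": 0,"y": 0,"z": 0,"ax": 0,"ay": 0,"az": 0},
  {"x": 0,"y": 0,"z": 0,"ax": 0,"ay": 0,"az": 0},
  {"x": 0,"y": 0,"z": 0,"ax": 0,"ay": 0,"az": 0},
], claw=-1, squeeze=45)

```text
time_s: 6.3
tool_pos: [0.555, 0.2375, 0.1122]
tool_rot: [179.9, 0.0, 146.8]
force: [0.9, 0.9, 0.5]
grip_width: 0.0547
grasp_force: 0.0
```

jog_arm([
  {"x": 0,"y": 0,"z": 0,"ax": 0,"ay": 0,"az": 0},
  {"x": 0,"y": 0,"z": 0,"ax": 0,"ay": 0,"az": 0},
  {"x": 0,"y": 0,"z": 0,"ax": 0,"ay": 0,"az": 0},
  {"x": 0,"y": 0,"z": 0,"ax": 0,"ay": 0,"az": 0},
  {"x": 0,"y": 0,"z": 0,"ax": 0,"ay": 0,"az": 0},
])

```text
time_s: 6.8
tool_pos: [0.5545, 0.2372, 0.1112]
tool_rot: [-180.0, -0.0, 146.8]
force: [-0.2, -0.6, -0.1]
grip_width: 0.0151
grasp_force: 0.0
```

jog_arm([
  {"x": 0,"y": 0,"z": 0,"ax": 0,"ay": 0,"az": 0},
  {"x": 0,"y": 0,"z": 0,"ax": 0,"ay": 0,"az": 0},
  {"x": 0,"y": 0,"z": 0,"ax": 0,"ay": 0,"az": 0},
  {"x": 0,"y": 0,"z": 0,"ax": 0,"ay": 0,"az": 0},
  {"x": 0,"y": 0,"z": -0.3,"ax": 0,"ay": 0,"az": 0},
])

```text
time_s: 7.3
tool_pos: [0.5542, 0.237, 0.1139]
tool_rot: [-180.0, -0.0, 146.8]
force: [0.1, -0.1, -0.4]
grip_width: 0.001
grasp_force: 0.0
```

jog_arm([
  {"x": 0,"y": 0,"z": -0.7,"ax": 0,"ay": 0,"az": 0},
  {"x": 0,"y": 0,"z": -1.5,"ax": 0,"ay": 0,"az": 0},
  {"x": 0,"y": 0,"z": -2,"ax": 0,"ay": 0,"az": 0},
  {"x": 0,"y": 0,"z": -2,"ax": 0,"ay": 0,"az": 0},
  {"x": 0,"y": 0,"z": -1,"ax": 0,"ay": 0,"az": 0},
])

```text
time_s: 7.8
tool_pos: [0.5558, 0.2378, 0.1897]
tool_rot: [179.8, 0.1, 146.8]
force: [-0.1, -0.7, -0.1]
grip_width: 0.0003
grasp_force: 0.0
```

Run:
```python
from h import *
from cell import env
o=env.get_obs();print(o["tool_pos"],o["tool_rot"],o["force"],o["wrist_torque"],o["grip_width"],o["grasp_force"])
plan(env,[.620,.0044,.185],174.7,14)
```

```text
[0.55583127 0.23775386 0.18967285] [1.79776138e+02 1.28341470e-01 1.46808808e+02] [-0.14044357 -0.66129253 -0.12353743] [-0.01204485 -0.0218048  -0.0139473 ] 0.0003052237544461812 0.0
{"x": -1.30, "y": -1.14, "z": 0.03, "az": -1.99},
{"x": -1.26, "y": -1.19, "z": 0.03, "az": -1.99},
{"x": -1.21, "y": -1.23, "z": 0.03, "az": -1.99},
{"x": -1.17, "y": -1.27, "z": 0.03, "az": -1.99},
{"x": -1.12, "y": -1.31, "z": 0.03, "az": -1.99},
{"x": -1.08, "y": -1.35, "z": 0.03, "az": -1.99},
{"x": -1.03, "y": -1.39, "z": 0.03, "az": -1.99},
{"x": -0.98, "y": -1.42, "z": 0.03, "az": -1.99},
{"x": -0.93, "y": -1.46, "z": 0.03, "az": -1.99},
{"x": -0.88, "y": -1.49, "z": 0.03, "az": -1.99},
{"x": -0.83, "y": -1.52, "z": 0.03, "az": -1.99},
{"x": -0.78, "y": -1.55, "z": 0.03, "az": -1.99},
{"x": -0.72, "y": -1.57, "z": 0.03, "az": -1.99},
{"x": -0.67, "y": -1.60, "z": 0.03, "az": -1.99},
total shift [ 0.06416873 -0.23335386 -0.00467285] turn [  0.18818596   0.18028407 -27.89089411]
```

The grip closed on nothing, so I'm looking again.

```bash
python3 shot.py w5
python3 - <<'E'
from h import *
from cell import env
a=env.read_camera("scene");p=env.camera_params("scene")
print(proj(p,env.get_obs()["tool_pos"]))
w=cv2.imread("pics/w5.png")
s=cv2.resize(a[170:320,200:400,::-1],None,fx=1.92,fy=1.92)
cv2.imwrite("pics/v8.png",np.hstack([w[:,:400],cv2.resize(a[150:342,220:420,::-1],(400,384))]))
E
```

```text
[0.5563 0.238  0.1906] [1.7970e+02 1.7000e-01 1.4681e+02] 7.85
[[301.0996477  211.75263081]]
```

View pics/v8.png

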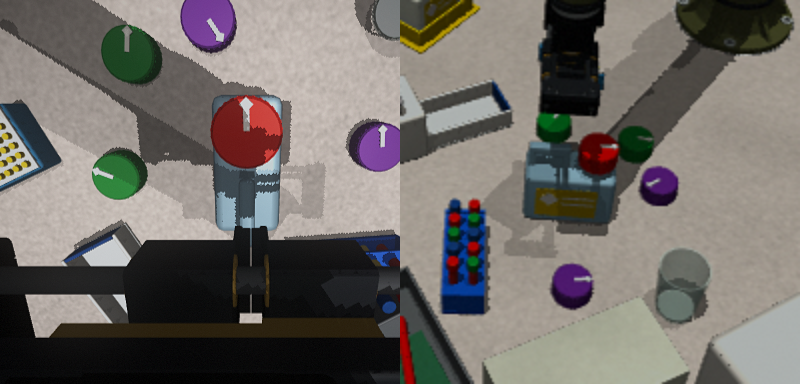

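```bash
cat > tri.py <<'E'
from h import *
import pickle
from cell import env
def tri(obs):
    A=[];b=[]
    for p,uv in obs:
        E=p["extrinsics"];c=-E[:3,:3].T@E[:3,3];d=ray(p,uv,0)[0]-c;d/=np.linalg.norm(d)
        M=np.eye(3)-np.outer(d,d);A.append(M);b.append(M@c)
    return np.linalg.lstsq(np.vstack(A),np.hstack(b),rcond=None)[0]
E
python3 - <<'E'
from tri import *
o=[]
for n in("w2","w5"):
    p=pickle.load(open(n+".pkl","rb"));im=cv2.imread(f"pics/{n}.png")[:235,:,::-1].copy()
    c=max(blobs(im,(0,150,90),(8,255,255),500),key=cv2.contourArea);e=cv2.fitEllipse(cv2.convexHull(c))
    print(n,e,ray(p,e[0],.142)[0]);o.append((p,e[0]))
ts=env.camera_params("top");sc=env.camera_params("scene")
im=cv2.imread("pics/top.png")[:,:,::-1].copy()
c=[c for c in blobs(im,(0,150,120),(8,255,255),150)];
for q in c: print("top",cv2.fitEllipse(q)[0],ray(ts,cv2.fitEllipse(q)[0],.142)[0])
im=env.read_camera("scene");
for q in blobs(im,(0,150,90),(8,255,255),100): print("scene",cv2.fitEllipse(q),ray(sc,cv2.fitEllipse(q)[0],.135)[0])
print("tri wrist",tri(o))
p=pickle.load(open("w5.pkl","rb"));print("tcp px",proj(p,[.5563,.238,.1906]))
E
```

```text
w2 ((258.25726318359375, 58.99924850463867), (63.53745651245117, 68.55062866210938), 3.35923433303833) [0.50720054 0.26629219 0.142     ]
w5 ((246.6631317138672, 130.78150939941406), (70.29170227050781, 72.248291015625), 144.85577392578125) [0.5064916  0.26728855 0.142     ]
top (165.9189453125, 204.55113220214844) [0.50737648 0.26499745 0.142     ]
scene ((226.3695068359375, 352.0352783203125), (4.2732768058776855, 120.69322204589844), 171.02357482910156) [0.91480316 0.49436081 0.135     ]
tri wrist [0.5067816  0.2668585  0.13660846]
tcp px [[250.42371792 221.91053861]]
```

Cap position is confirmed at (0.507, 0.266) and the bottle hasn't moved. I'll go down again with the fingers half open and watch the closing in stages.

jog_arm([
  {"x": 0,"y": 0,"z": 0,"ax": 0,"ay": 0,"az": 0},
  {"x": 0,"y": 0,"z": 0,"ax": 0,"ay": 0,"az": 0},
  {"x": 0,"y": 0,"z": 0,"ax": 0,"ay": 0,"az": 0},
  {"x": 0,"y": 0,"z": 0,"ax": 0,"ay": 0,"az": 0},
  {"x": 0,"y": 0,"z": 0,"ax": 0,"ay": 0,"az": 0},
], claw=0.2)

```text
time_s: 8.45
tool_pos: [0.5544, 0.2372, 0.1859]
tool_rot: [-180.0, -0.0, 146.8]
force: [0.3, 0.3, -0.2]
grip_width: 0.0329
grasp_force: 0.0
```

jog_arm([
  {"x": 0,"y": 0,"z": 0,"ax": 0,"ay": 0,"az": 0},
  {"x": 0,"y": 0,"z": 2,"ax": 0,"ay": 0,"az": 0},
  {"x": 0,"y": 0,"z": 3,"ax": 0,"ay": 0,"az": 0},
  {"x": 0,"y": 0,"z": 2,"ax": 0,"ay": 0,"az": 0},
  {"x": 0,"y": 0,"z": 0.6,"ax": 0,"ay": 0,"az": 0},
])

```text
time_s: 8.95
tool_pos: [0.5528, 0.2365, 0.1076]
tool_rot: [-179.8, -0.1, 146.8]
force: [-1.0, -0.2, -0.2]
grip_width: 0.0519
grasp_force: 0.0
```

jog_arm([
  {"x": 0,"y": 0,"z": 0,"ax": 0,"ay": 0,"az": 0},
  {"x": 0,"y": 0,"z": 0,"ax": 0,"ay": 0,"az": 0},
  {"x": 0,"y": 0,"z": 0,"ax": 0,"ay": 0,"az": 0},
  {"x": 0,"y": 0,"z": 0,"ax": 0,"ay": 0,"az": 0},
  {"x": 0,"y": 0,"z": 0,"ax": 0,"ay": 0,"az": 0},
])

```text
time_s: 9.45
tool_pos: [0.5549, 0.2374, 0.111]
tool_rot: [179.9, 0.0, 146.8]
force: [0.4, -0.3, -0.4]
grip_width: 0.0521
grasp_force: 0.0
```

```bash
python3 shot.py w6
python3 - <<'E'
from h import *
import pickle
from cell import env
a=env.read_camera("scene")[:,:,::-1]
w=cv2.imread("pics/w6.png");w5=cv2.imread("pics/w2.png")
A=cv2.resize(w[130:330,170:330],None,fx=2.5,fy=2.5,interpolation=cv2.INTER_CUBIC) #400x500
B=cv2.resize(a[200:280,260:340],None,fx=5,fy=5,interpolation=cv2.INTER_CUBIC)[:500] #400x400
B=cv2.copyMakeBorder(B,0,100,0,0,cv2.BORDER_CONSTANT)
cv2.imwrite("pics/v9.png",np.hstack([A,B]))
E
```

```text
[0.5548 0.2374 0.1108] [1.7995e+02 2.0000e-02 1.4681e+02] 9.5
```

View pics/v9.png

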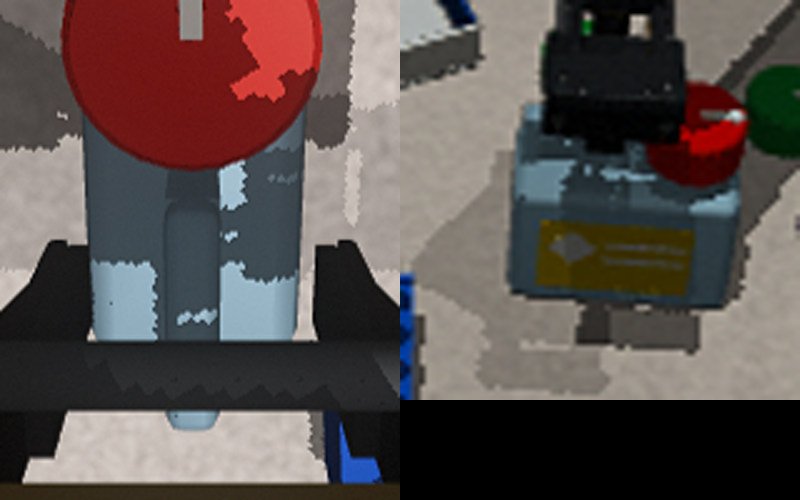

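The fingers straddle the bar correctly: bar at (192,270), fingers at 50 and 350. I'll close gently in stages.

jog_arm([
  {"x": 0,"y": 0,"z": 0,"ax": 0,"ay": 0,"az": 0},
  {"x": 0,"y": 0,"z": 0,"ax": 0,"ay": 0,"az": 0},
  {"x": 0,"y": 0,"z": 0,"ax": 0,"ay": 0,"az": 0},
  {"x": 0,"y": 0,"z": 0,"ax": 0,"ay": 0,"az": 0},
  {"x": 0,"y": 0,"z": 0,"ax": 0,"ay": 0,"az": 0},
], claw=-0.8, squeeze=20)

```text
time_s: 10.05
tool_pos: [0.5545, 0.2372, 0.1102]
tool_rot: [-180.0, -0.0, 146.8]
force: [0.1, 0.1, -0.9]
grip_width: 0.0202
grasp_force: 0.0
```

jog_arm([
  {"x": 0,"y": 0,"z": 0,"ax": 0,"ay": 0,"az": 0},
  {"x": 0,"y": 0,"z": 0,"ax": 0,"ay": 0,"az": 0},
  {"x": 0,"y": 0,"z": 0,"ax": 0,"ay": 0,"az": 0},
  {"x": 0,"y": 0,"z": 0,"ax": 0,"ay": 0,"az": 0},
  {"x": 0,"y": 0,"z": 0,"ax": 0,"ay": 0,"az": 0},
])

```text
time_s: 10.55
tool_pos: [0.5545, 0.2372, 0.1102]
tool_rot: [180.0, 0.0, 146.8]
force: [0.0, -0.3, 0.0]
grip_width: 0.0088
grasp_force: 0.0
```

```bash
python3 shot.py w7
python3 - <<'E'
from h import *
import pickle
p=pickle.load(open("w6.pkl","rb"))
d=np.array([np.cos(np.radians(-33)),np.sin(np.radians(-33)),0]);n=np.array([-d[1],d[0],0]);c=np.array([.507,.2665,0])
for z in(.1,.12,.14):print(z,proj(p,[c+d*.040+[0,0,z],c+d*.102+[0,0,z]]).round(0).tolist())
print("tips",proj(p,[[.5548,.2374,.1108]]+np.outer([-.026,.026],n)).round())
w=cv2.imread("pics/w7.png")
# row scans: brightness/blue-ness across fingers near the tips
for r in (215,222,228,236):print(r,[tuple(w[r,x]) if 0 else int(w[r,x].sum()//3) for x in range(200,300,4)])
w=cv2.imread("pics/w6.png")
for r in (215,222,228,236):print(r,[int(w[r,x].sum()//3) for x in range(200,300,4)])
E
```

```text
[0.5545 0.2372 0.1102] [180.     0.   146.81] 10.6
0.1 [[247.0, 194.0], [248.0, 271.0]]
0.12 [[247.0, 203.0], [248.0, 286.0]]
0.14 [[247.0, 214.0], [247.0, 304.0]]
tips [[212. 221.]
 [287. 221.]]
215 [171, 144, 72, 75, 75, 76, 76, 77, 75, 68, 61, 63, 62, 64, 56, 75, 76, 76, 76, 78, 77, 73, 71, 179, 176]
222 [183, 188, 71, 75, 77, 77, 76, 76, 75, 55, 72, 73, 74, 73, 67, 76, 77, 75, 77, 78, 77, 67, 150, 172, 177]
228 [161, 175, 68, 74, 76, 77, 76, 15, 17, 19, 22, 76, 74, 73, 69, 22, 23, 17, 18, 77, 74, 71, 69, 168, 171]
236 [169, 171, 68, 71, 72, 182, 112, 17, 16, 16, 17, 77, 74, 74, 67, 18, 18, 17, 17, 74, 119, 165, 142, 171, 166]
215 [161, 104, 70, 74, 74, 71, 72, 75, 73, 50, 64, 64, 64, 62, 54, 72, 73, 72, 73, 74, 73, 69, 66, 161, 168]
222 [174, 140, 68, 72, 73, 73, 72, 73, 73, 58, 69, 72, 72, 70, 65, 68, 114, 73, 73, 74, 72, 71, 65, 163, 169]
228 [33, 37, 69, 73, 73, 73, 73, 72, 72, 57, 70, 71, 71, 71, 65, 72, 73, 73, 72, 74, 73, 69, 61, 161, 62]
236 [25, 22, 129, 153, 174, 174, 108, 179, 70, 58, 70, 72, 71, 70, 65, 186, 184, 66, 72, 73, 72, 67, 58, 161, 14]
```

The wrist geometry suggests the real fingertips end about 37 mm above the reported TCP: tip pixels (175/328, 228) for an 87 mm opening give that depth. I'll check the stated offset and the scene view numerically.

Run:
```python
from h import *
import pickle
from cell import env
print("gpo",env.grip_point_offset,[a for a in dir(env) if a[0]!="_"])
# scene: dark lower edge of gripper vs projected TCP
im=env.read_camera("scene");p=env.camera_params("scene");o=env.get_obs()
print("tcp px",proj(p,o["tool_pos"]),"37mm up",proj(p,o["tool_pos"]+[0,0,.037]))
g=im.max(2)
for r in range(214,252,3):print(r,g[r,286:330:2].tolist())
```

```text
gpo 0.0187 ['PlanningError', 'camera_params', 'get_obs', 'grip_point_offset', 'read_camera', 'sign_off']
tcp px [[299.56893225 229.66193826]] 37mm up [[300.3976639  221.28930801]]
214 [166, 50, 22, 17, 23, 24, 23, 23, 22, 23, 24, 23, 22, 22, 23, 16, 132, 133, 129, 137, 45, 47]
217 [168, 60, 21, 28, 23, 33, 22, 24, 21, 24, 23, 23, 20, 17, 30, 23, 76, 75, 79, 58, 46, 78]
220 [133, 71, 3, 10, 5, 6, 8, 7, 11, 7, 7, 9, 11, 16, 26, 15, 77, 79, 78, 77, 77, 60]
223 [148, 60, 7, 9, 3, 4, 2, 2, 4, 0, 5, 3, 3, 7, 2, 4, 81, 79, 74, 81, 167, 141]
226 [66, 17, 0, 3, 0, 0, 2, 3, 4, 3, 3, 3, 3, 4, 4, 52, 72, 170, 168, 166, 167, 122]
229 [65, 52, 52, 52, 53, 54, 53, 55, 54, 55, 52, 55, 46, 55, 58, 78, 159, 166, 161, 150, 83, 55]
232 [80, 142, 145, 149, 51, 54, 53, 53, 54, 55, 81, 52, 44, 46, 47, 49, 62, 59, 58, 52, 50, 74]
235 [143, 142, 141, 149, 52, 54, 53, 54, 54, 54, 53, 59, 54, 40, 51, 60, 64, 62, 59, 55, 47, 73]
238 [142, 141, 140, 142, 72, 54, 76, 48, 145, 145, 144, 172, 148, 70, 53, 53, 52, 53, 48, 43, 145, 71]
241 [66, 67, 69, 73, 56, 55, 63, 91, 100, 104, 109, 130, 135, 146, 85, 153, 163, 166, 167, 168, 146, 67]
244 [69, 85, 57, 78, 62, 48, 50, 47, 75, 72, 72, 71, 69, 69, 54, 54, 62, 66, 64, 64, 56, 72]
247 [69, 67, 67, 77, 73, 60, 56, 53, 68, 69, 68, 68, 67, 68, 56, 57, 65, 64, 64, 65, 52, 71]
250 [68, 67, 69, 73, 75, 62, 66, 55, 56, 67, 67, 70, 67, 72, 61, 60, 57, 64, 64, 61, 48, 74]
```

Run:
```python
from h import *
from cell import env
p=env.camera_params("scene");o=env.get_obs();t=o["tool_pos"]
for h in(.04,.06,.07,.08,.09,.1,.11):print(h,proj(p,t+.095*np.array([.547,.837,0])+[0,0,h]).round(1))
w=env.camera_params("wrist");R=Ro.from_euler("xyz",o["tool_rot"],degrees=True)
for z in(0,-.0187,-.0375,-.05,-.07):
  print(z,proj(w,[t+R.apply([.0095,s*.0437,z]) for s in(1,-1)]).round().tolist())
```

```text
0.04 [[299.7 245.8]]
0.06 [[300.2 241.2]]
0.07 [[300.5 238.8]]
0.08 [[300.7 236.4]]
0.09 [[301. 234.]]
0.1 [[301.2 231.5]]
0.11 [[301.5 229.1]]
0 [[313.0, 208.0], [186.0, 208.0]]
-0.0187 [[319.0, 218.0], [180.0, 218.0]]
-0.0375 [[326.0, 230.0], [173.0, 230.0]]
-0.05 [[332.0, 240.0], [167.0, 240.0]]
-0.07 [[343.0, 258.0], [156.0, 258.0]]
```

The scene view agrees: the gripper body's lower edge sits about 40 mm higher than the reported TCP implies. The real fingertips are therefore about 38 mm behind the reported TCP. I'll open, go 37 mm lower and close.

jog_arm([
  {"x": 0,"y": 0,"z": 0,"ax": 0,"ay": 0,"az": 0},
  {"x": 0,"y": 0,"z": 0,"ax": 0,"ay": 0,"az": 0},
  {"x": 0,"y": 0,"z": 0,"ax": 0,"ay": 0,"az": 0},
  {"x": 0,"y": 0,"z": 0,"ax": 0,"ay": 0,"az": 0},
  {"x": 0,"y": 0,"z": 0,"ax": 0,"ay": 0,"az": 0},
], claw=0)

```text
time_s: 11.15
tool_pos: [0.5545, 0.2372, 0.1102]
tool_rot: [180.0, 0.0, 146.8]
force: [-0.6, 0.3, 0.0]
grip_width: 0.0393
grasp_force: 0.0
```

jog_arm([
  {"x": 0,"y": 0,"z": 0.5,"ax": 0,"ay": 0,"az": 0},
  {"x": 0,"y": 0,"z": 1,"ax": 0,"ay": 0,"az": 0},
  {"x": 0,"y": 0,"z": 1,"ax": 0,"ay": 0,"az": 0},
  {"x": 0,"y": 0,"z": 0.7,"ax": 0,"ay": 0,"az": 0},
  {"x": 0,"y": 0,"z": 0.3,"ax": 0,"ay": 0,"az": 0},
])

```text
time_s: 11.65
tool_pos: [0.5536, 0.2368, 0.0735]
tool_rot: [-179.9, -0.1, 146.8]
force: [0.5, -0.2, -0.4]
grip_width: 0.0431
grasp_force: 0.0
```

jog_arm([
  {"x": 0,"y": 0,"z": 0,"ax": 0,"ay": 0,"az": 0},
  {"x": 0,"y": 0,"z": 0,"ax": 0,"ay": 0,"az": 0},
  {"x": 0,"y": 0,"z": 0,"ax": 0,"ay": 0,"az": 0},
  {"x": 0,"y": 0,"z": 0,"ax": 0,"ay": 0,"az": 0},
  {"x": 0,"y": 0,"z": 0,"ax": 0,"ay": 0,"az": 0},
], claw=-1, squeeze=45)

```text
time_s: 12.15
tool_pos: [0.5543, 0.2366, 0.0753]
tool_rot: [-179.9, 0.0, 146.8]
force: [-0.1, -2.4, 4.3]
grip_width: 0.0135
grasp_force: 45.0
```

jog_arm([
  {"x": 0,"y": 0,"z": 0,"ax": 0,"ay": 0,"az": 0},
  {"x": 0,"y": 0,"z": 0,"ax": 0,"ay": 0,"az": 0},
  {"x": 0,"y": 0,"z": 0,"ax": 0,"ay": 0,"az": 0},
  {"x": 0,"y": 0,"z": 0,"ax": 0,"ay": 0,"az": 0},
  {"x": 0,"y": 0,"z": 0,"ax": 0,"ay": 0,"az": 0},
])

```text
time_s: 12.65
tool_pos: [0.5546, 0.2369, 0.0754]
tool_rot: [-180.0, 0.0, 146.8]
force: [-2.3, -2.5, 3.2]
grip_width: 0.0135
grasp_force: 44.9
```

jog_arm([
  {"x": 0,"y": 0,"z": -0.5,"ax": 0,"ay": 0,"az": 0},
  {"x": 0,"y": 0,"z": -1.5,"ax": 0,"ay": 0,"az": 0},
  {"x": 0,"y": 0,"z": -2,"ax": 0,"ay": 0,"az": 0},
  {"x": 0,"y": 0,"z": -2,"ax": 0,"ay": 0,"az": 0},
  {"x": 0,"y": 0,"z": -1.5,"ax": 0,"ay": 0,"az": 0},
])

```text
time_s: 13.15
tool_pos: [0.5547, 0.2378, 0.1516]
tool_rot: [179.9, 0.0, 146.8]
force: [0.9, -0.6, -6.7]
grip_width: 0.0137
grasp_force: 44.9
```

jog_arm([
  {"x": 0,"y": 0,"z": 0,"ax": 0,"ay": 0,"az": 0},
  {"x": 0,"y": 0,"z": 0,"ax": 0,"ay": 0,"az": 0},
  {"x": 0,"y": 0,"z": 0,"ax": 0,"ay": 0,"az": 0},
  {"x": 0,"y": 0,"z": 0,"ax": 0,"ay": 0,"az": 0},
  {"x": 0,"y": 0,"z": 0,"ax": 0,"ay": 0,"az": 0},
])

```text
time_s: 13.65
tool_pos: [0.554, 0.237, 0.1492]
tool_rot: [-179.9, -0.0, 146.8]
force: [-0.1, 0.4, -7.4]
grip_width: 0.0137
grasp_force: 44.9
```

Run:
```python
from h import *
from cell import env
o=env.get_obs();print(o["tool_pos"],o["tool_rot"],o["force"],o["wrist_torque"],o["grip_width"],o["grasp_force"])
plan(env,[.620,.0044,.155],174.7,15)
```

```text
[0.55400106 0.23697391 0.14922414] [-1.79921862e+02 -4.29482365e-02  1.46815858e+02] [-0.1369      0.42092555 -7.37483164] [-0.04706025 -0.01657517  0.0267629 ] 0.01370156857266117 44.94763193652034
{"x": -1.22, "y": -1.06, "z": -0.04, "az": -1.86},
{"x": -1.18, "y": -1.10, "z": -0.04, "az": -1.86},
{"x": -1.15, "y": -1.13, "z": -0.04, "az": -1.86},
{"x": -1.11, "y": -1.17, "z": -0.04, "az": -1.86},
{"x": -1.07, "y": -1.21, "z": -0.04, "az": -1.86},
{"x": -1.03, "y": -1.24, "z": -0.04, "az": -1.86},
{"x": -0.99, "y": -1.27, "z": -0.04, "az": -1.86},
{"x": -0.95, "y": -1.30, "z": -0.04, "az": -1.86},
{"x": -0.90, "y": -1.33, "z": -0.04, "az": -1.86},
{"x": -0.86, "y": -1.36, "z": -0.04, "az": -1.86},
{"x": -0.82, "y": -1.39, "z": -0.04, "az": -1.86},
{"x": -0.77, "y": -1.42, "z": -0.04, "az": -1.86},
{"x": -0.72, "y": -1.44, "z": -0.04, "az": -1.86},
{"x": -0.68, "y": -1.46, "z": -0.04, "az": -1.86},
{"x": -0.63, "y": -1.48, "z": -0.04, "az": -1.86},
total shift [ 0.06599894 -0.23257391  0.00577586] turn [ -0.06613856  -0.06111083 -27.88410689]
```

jog_arm([
  {"x": -1.2,"y": -1.1,"z": 0,"ax": 0,"ay": 0,"az": -1.9},
  {"x": -1.2,"y": -1.1,"z": 0,"ax": 0,"ay": 0,"az": -1.9},
  {"x": -1.2,"y": -1.1,"z": 0,"ax": 0,"ay": 0,"az": -1.9},
  {"x": -1.1,"y": -1.2,"z": 0,"ax": 0,"ay": 0,"az": -1.9},
  {"x": -1.1,"y": -1.2,"z": 0,"ax": 0,"ay": 0,"az": -1.9},
])

```text
time_s: 14.15
tool_pos: [0.577, 0.1584, 0.1498]
tool_rot: [-180.0, -0.0, 156.4]
force: [-0.1, -0.2, -7.7]
grip_width: 0.0136
grasp_force: 44.9
```

jog_arm([
  {"x": -1,"y": -1.2,"z": 0,"ax": 0,"ay": 0,"az": -1.9},
  {"x": -1,"y": -1.3,"z": 0,"ax": 0,"ay": 0,"az": -1.9},
  {"x": -0.9,"y": -1.3,"z": 0,"ax": 0,"ay": 0,"az": -1.9},
  {"x": -0.9,"y": -1.3,"z": 0,"ax": 0,"ay": 0,"az": -1.9},
  {"x": -0.9,"y": -1.4,"z": 0,"ax": 0,"ay": 0,"az": -1.9},
])

```text
time_s: 14.65
tool_pos: [0.5992, 0.0814, 0.1498]
tool_rot: [-180.0, -0.0, 165.9]
force: [-0.2, 1.3, -7.7]
grip_width: 0.0139
grasp_force: 44.9
```

jog_arm([
  {"x": -0.8,"y": -1.4,"z": 0,"ax": 0,"ay": 0,"az": -1.9},
  {"x": -0.8,"y": -1.4,"z": 0,"ax": 0,"ay": 0,"az": -1.9},
  {"x": -0.7,"y": -1.5,"z": 0,"ax": 0,"ay": 0,"az": -1.9},
  {"x": -0.7,"y": -1.5,"z": 0,"ax": 0,"ay": 0,"az": -1.9},
  {"x": -0.6,"y": -1.5,"z": 0,"ax": 0,"ay": 0,"az": -1.3},
])

```text
time_s: 15.15
tool_pos: [0.6215, 0.0028, 0.1497]
tool_rot: [-180.0, -0.0, 174.8]
force: [0.1, -0.6, -6.8]
grip_width: 0.0137
grasp_force: 44.9
```

jog_arm([
  {"x": 0,"y": 0,"z": 0,"ax": 0,"ay": 0,"az": 0},
  {"x": 0,"y": 0,"z": 0,"ax": 0,"ay": 0,"az": 0},
  {"x": 0,"y": 0,"z": 0,"ax": 0,"ay": 0,"az": 0},
  {"x": 0,"y": 0,"z": 0,"ax": 0,"ay": 0,"az": 0},
  {"x": 0,"y": 0,"z": 0,"ax": 0,"ay": 0,"az": 0},
])

```text
time_s: 15.65
tool_pos: [0.6214, 0.0045, 0.1502]
tool_rot: [180.0, -0.0, 174.8]
force: [-0.1, -0.2, -6.7]
grip_width: 0.0132
grasp_force: 44.9
```

```bash
python3 shot.py w8
python3 - <<'E'
from h import *
import pickle
from cell import env
p=pickle.load(open("w8.pkl","rb"));im=cv2.imread("pics/w8.png")[:235,:,::-1].copy()
c=max(blobs(im,(0,150,60),(8,255,255),500),key=cv2.contourArea);e=cv2.fitEllipse(cv2.convexHull(c))
print(e,ray(p,e[0],.142+.074)[0])
plan(env,[.620,.0044,.149],174.7,5)
E
```

```text
[0.6214 0.0043 0.1502] [179.99  -0.   174.77] 15.7
((250.86439514160156, 155.47340393066406), (130.3966064453125, 130.76930236816406), 100.49476623535156) [0.5648916  0.01049202 0.216     ]
{"x": 0.03, "z": 0.02},
{"x": 0.03, "z": 0.02},
{"x": 0.03, "z": 0.02},
{"x": 0.03, "z": 0.02},
{"x": 0.03, "z": 0.02},
total shift [-0.00143766  0.00014582 -0.00119711] turn [ 0.0138103  -0.00129586  0.07395969]
```

jog_arm([
  {"x": 0,"y": 0,"z": 0.5,"ax": 0,"ay": 0,"az": 0},
  {"x": 0,"y": 0,"z": 1,"ax": 0,"ay": 0,"az": 0},
  {"x": 0,"y": 0,"z": 1,"ax": 0,"ay": 0,"az": 0},
  {"x": 0,"y": 0,"z": 0.8,"ax": 0,"ay": 0,"az": 0},
  {"x": 0,"y": 0,"z": 0.5,"ax": 0,"ay": 0,"az": 0},
])

```text
time_s: 16.2
tool_pos: [0.6206, 0.0035, 0.1105]
tool_rot: [-180.0, -0.1, 174.7]
force: [0.5, -0.2, -7.3]
grip_width: 0.0137
grasp_force: 44.9
```

jog_arm([
  {"x": 0,"y": 0,"z": 0.5,"ax": 0,"ay": 0,"az": 0},
  {"x": 0,"y": 0,"z": 0.6,"ax": 0,"ay": 0,"az": 0},
  {"x": 0,"y": 0,"z": 0.6,"ax": 0,"ay": 0,"az": 0},
  {"x": 0,"y": 0,"z": 0.6,"ax": 0,"ay": 0,"az": 0},
  {"x": 0,"y": 0,"z": 0.3,"ax": 0,"ay": 0,"az": 0},
])

```text
time_s: 16.7
tool_pos: [0.6212, 0.0035, 0.0854]
tool_rot: [-180.0, -0.0, 174.7]
force: [0.3, -0.0, -6.2]
grip_width: 0.0136
grasp_force: 44.9
```

jog_arm([
  {"x": 0,"y": 0,"z": 0.2,"ax": 0,"ay": 0,"az": 0},
  {"x": 0,"y": 0,"z": 0.2,"ax": 0,"ay": 0,"az": 0},
  {"x": 0,"y": 0,"z": 0.2,"ax": 0,"ay": 0,"az": 0},
  {"x": 0,"y": 0,"z": 0.1,"ax": 0,"ay": 0,"az": 0},
  {"x": 0,"y": 0,"z": 0,"ax": 0,"ay": 0,"az": 0},
])

```text
time_s: 17.2
tool_pos: [0.6217, 0.0035, 0.0794]
tool_rot: [180.0, 0.0, 174.7]
force: [-0.5, -0.8, -7.2]
grip_width: 0.0138
grasp_force: 44.9
```

jog_arm([
  {"x": 0,"y": 0,"z": 0.1,"ax": 0,"ay": 0,"az": 0},
  {"x": 0,"y": 0,"z": 0.1,"ax": 0,"ay": 0,"az": 0},
  {"x": 0,"y": 0,"z": 0.1,"ax": 0,"ay": 0,"az": 0},
  {"x": 0,"y": 0,"z": 0,"ax": 0,"ay": 0,"az": 0},
  {"x": 0,"y": 0,"z": 0,"ax": 0,"ay": 0,"az": 0},
])

```text
time_s: 17.7
tool_pos: [0.622, 0.0029, 0.0792]
tool_rot: [180.0, 0.1, 174.7]
force: [-5.7, -2.0, 9.6]
grip_width: 0.0136
grasp_force: 45.0
```

jog_arm([
  {"x": 0,"y": 0,"z": -0.2,"ax": 0,"ay": 0,"az": 0},
  {"x": 0,"y": 0,"z": 0,"ax": 0,"ay": 0,"az": 0},
  {"x": 0,"y": 0,"z": 0,"ax": 0,"ay": 0,"az": 0},
  {"x": 0,"y": 0,"z": 0,"ax": 0,"ay": 0,"az": 0},
  {"x": 0,"y": 0,"z": 0,"ax": 0,"ay": 0,"az": 0},
], claw=0.2)

```text
time_s: 18.2
tool_pos: [0.6217, 0.0037, 0.0781]
tool_rot: [180.0, 0.0, 174.7]
force: [0.2, -0.1, -0.4]
grip_width: 0.0454
grasp_force: 0.0
```

jog_arm([
  {"x": 0,"y": 0,"z": -1,"ax": 0,"ay": 0,"az": 0},
  {"x": 0,"y": 0,"z": -2,"ax": 0,"ay": 0,"az": 0},
  {"x": 0,"y": 0,"z": -2.5,"ax": 0,"ay": 0,"az": 0},
  {"x": 0,"y": 0,"z": -2,"ax": 0,"ay": 0,"az": 0},
  {"x": 0,"y": 0,"z": -1,"ax": 0,"ay": 0,"az": 0},
], claw=1)

```text
time_s: 18.7
tool_pos: [0.6229, 0.0034, 0.1662]
tool_rot: [180.0, 0.2, 174.7]
force: [0.1, 0.2, 0.5]
grip_width: 0.0826
grasp_force: 0.0
```

jog_arm([
  {"x": 0,"y": 0,"z": 0,"ax": 0,"ay": 0,"az": 0},
  {"x": 0,"y": 0,"z": 0,"ax": 0,"ay": 0,"az": 0},
  {"x": 0,"y": 0,"z": 0,"ax": 0,"ay": 0,"az": 0},
  {"x": 0,"y": 0,"z": 0,"ax": 0,"ay": 0,"az": 0},
  {"x": 0,"y": 0,"z": 0,"ax": 0,"ay": 0,"az": 0},
])

```text
time_s: 19.2
tool_pos: [0.6211, 0.0035, 0.1623]
tool_rot: [-180.0, -0.1, 174.7]
force: [0.3, -0.0, -0.1]
grip_width: 0.087
grasp_force: 0.0
```

```bash
python3 shot.py w9
python3 - <<'E'
from h import *
import pickle
from cell import env
p=pickle.load(open("w9.pkl","rb"));im=cv2.imread("pics/w9.png")[:225,:,::-1].copy()
c=max(blobs(im,(0,150,60),(8,255,255),500),key=cv2.contourArea);c=cv2.convexHull(c);e=cv2.fitEllipse(c)
X=ray(p,e[0],.146)[0];print(e,X,"bounds",c[:,0].min(0),c[:,0].max(0))
hsv=cv2.cvtColor(im,cv2.COLOR_RGB2HSV);m=cv2.inRange(hsv,(0,0,120),(180,60,255));k=np.zeros_like(m);cv2.fillConvexPoly(k,c,255)
m=cv2.bitwise_and(m,k);ys,xs=np.nonzero(m);
if len(xs):
  q=ray(p,np.c_[xs,ys],.1485)[:,:2];cc=q.mean(0);u,s,v=np.linalg.svd(q-cc);print("pointer n",len(xs),"axis yaw",np.degrees(np.arctan2(v[0,1],v[0,0])),"from ctr",np.degrees(np.arctan2(*(cc-X[:2])[::-1])))
print(env.get_obs()["qpos"].round(1))
E
```

```text
[0.6212 0.0035 0.1625] [-1.7999e+02 -6.0000e-02  1.7471e+02] 19.25
((268.80560302734375, 135.11961364746094), (40.15294647216797, 74.54104614257812), 175.94601440429688) [0.56545196 0.02205365 0.146     ] bounds [253 101] [290 170]
[-13.9  15.6  13.5  89.9  -3.7  75.   84.8]
```

Run:
```python
from h import *
import pickle
p=pickle.load(open("w9.pkl","rb"));im=cv2.imread("pics/w9.png")[:222,:,::-1].copy()
for V in(20,35,50):
    c=max(blobs(im,(0,120,V),(12,255,255),500),key=cv2.contourArea);c=cv2.convexHull(c);e=cv2.fitEllipse(c)
    print(V,np.round(e[0],1),np.round(e[1],1),ray(p,e[0],.146)[0],"bounds",c[:,0].min(0),c[:,0].max(0))
k=np.zeros(im.shape[:2],np.uint8);cv2.fillConvexPoly(k,c,255);k=cv2.erode(k,np.ones((5,5)))
hsv=cv2.cvtColor(im,cv2.COLOR_RGB2HSV);m=cv2.bitwise_and(k,cv2.inRange(hsv,(0,0,40),(180,110,255)))
ys,xs=np.nonzero(m);q=ray(p,np.c_[xs,ys],.1485)[:,:2];v=np.linalg.svd(q-q.mean(0))[2][0];print(len(xs),xs.mean(),ys.mean(),"pointer axis",np.degrees(np.arctan2(v[1],v[0])))
```

```text
20 [249.3 137.1] [82.  82.1] [0.56555283 0.00843071 0.146     ] bounds [209  96] [290 178]
35 [249.3 137.1] [82.  82.1] [0.56555283 0.00843071 0.146     ] bounds [209  96] [290 178]
50 [249.3 136.9] [81.6 82.2] [0.56543927 0.00843343 0.146     ] bounds [209  96] [290 178]
323 248.86996904024767 116.30959752321981 pointer axis -4.895363875685672
```

jog_arm([
  {"x": 2,"y": 0,"z": 0,"ax": 0,"ay": 0,"az": 0},
  {"x": 2,"y": 0,"z": 0,"ax": 0,"ay": 0,"az": 0},
  {"x": 1.6,"y": 0,"z": 0,"ax": 0,"ay": 0,"az": 0},
  {"x": 0,"y": 0,"z": 0,"ax": 0,"ay": 0,"az": 8.5},
  {"x": 0,"y": 0,"z": 0,"ax": 0,"ay": 0,"az": 8.5},
])

```text
time_s: 19.75
tool_pos: [0.5654, 0.0087, 0.1633]
tool_rot: [180.0, 0.0, 157.4]
force: [-0.6, -1.0, -0.1]
grip_width: 0.087
grasp_force: 0.0
```

jog_arm([
  {"x": 0,"y": 0,"z": 0,"ax": 0,"ay": 0,"az": 8.5},
  {"x": 0,"y": 0,"z": 0,"ax": 0,"ay": 0,"az": 8.5},
  {"x": 0,"y": 0,"z": 0,"ax": 0,"ay": 0,"az": 8.5},
  {"x": 0,"y": 0,"z": 0,"ax": 0,"ay": 0,"az": 8.5},
  {"x": 0,"y": 0,"z": 0,"ax": 0,"ay": 0,"az": 8.5},
])

```text
time_s: 20.25
tool_pos: [0.5657, 0.0086, 0.163]
tool_rot: [-180.0, -0.0, 114.9]
force: [-0.2, 0.1, 0.9]
grip_width: 0.0873
grasp_force: 0.0
```

jog_arm([
  {"x": 0,"y": 0,"z": 0,"ax": 0,"ay": 0,"az": 8.5},
  {"x": 0,"y": 0,"z": 0,"ax": 0,"ay": 0,"az": 8.5},
  {"x": 0,"y": 0,"z": 0,"ax": 0,"ay": 0,"az": 8.5},
  {"x": 0,"y": 0,"z": 0,"ax": 0,"ay": 0,"az": 8.5},
  {"x": 0,"y": 0,"z": 0,"ax": 0,"ay": 0,"az": 8.5},
])

```text
time_s: 20.75
tool_pos: [0.5657, 0.0086, 0.163]
tool_rot: [-180.0, 0.0, 72.4]
force: [0.1, 0.0, 0.0]
grip_width: 0.0872
grasp_force: 0.0
```

jog_arm([
  {"x": 0,"y": 0,"z": 0,"ax": 0,"ay": 0,"az": 8.5},
  {"x": 0,"y": 0,"z": 0,"ax": 0,"ay": 0,"az": 8.5},
  {"x": 0,"y": 0,"z": 0,"ax": 0,"ay": 0,"az": 8.5},
  {"x": 0,"y": 0,"z": 0,"ax": 0,"ay": 0,"az": 8.5},
  {"x": 0,"y": 0,"z": 0,"ax": 0,"ay": 0,"az": 8.5},
])

```text
time_s: 21.25
tool_pos: [0.5657, 0.0086, 0.163]
tool_rot: [-180.0, 0.0, 29.9]
force: [0.6, -0.1, 0.0]
grip_width: 0.0872
grasp_force: 0.0
```

jog_arm([
  {"x": 0,"y": 0,"z": 0,"ax": 0,"ay": 0,"az": 8.5},
  {"x": 0,"y": 0,"z": 0,"ax": 0,"ay": 0,"az": 8.5},
  {"x": 0,"y": 0,"z": 0,"ax": 0,"ay": 0,"az": 8.5},
  {"x": 0,"y": 0,"z": 0,"ax": 0,"ay": 0,"az": 8.5},
  {"x": 0,"y": 0,"z": 0,"ax": 0,"ay": 0,"az": 8.5},
])

```text
time_s: 21.75
tool_pos: [0.5657, 0.0086, 0.1631]
tool_rot: [180.0, 0.0, -12.6]
force: [0.8, -0.0, 0.6]
grip_width: 0.0872
grasp_force: 0.0
```

jog_arm([
  {"x": 0,"y": 0,"z": 0,"ax": 0,"ay": 0,"az": 8.5},
  {"x": 0,"y": 0,"z": 0,"ax": 0,"ay": 0,"az": 8.5},
  {"x": 0,"y": 0,"z": 0,"ax": 0,"ay": 0,"az": 8.5},
  {"x": 0,"y": 0,"z": 0,"ax": 0,"ay": 0,"az": 2},
  {"x": 0,"y": 0,"z": 0,"ax": 0,"ay": 0,"az": 0},
])

```text
time_s: 22.25
tool_pos: [0.5657, 0.0086, 0.1631]
tool_rot: [180.0, 0.0, -39.8]
force: [0.4, 0.6, -0.4]
grip_width: 0.0872
grasp_force: 0.0
```

Run:
```python
from h import *
from cell import env
o=env.get_obs();print(o["tool_pos"],o["tool_rot"],o["qpos"].round(1))
plan(env,[.5655,.0084,.080],-40,5)
```

```text
[0.56569095 0.00864434 0.16306187] [ 1.79993571e+02  4.86475080e-03 -3.97814272e+01] [ -30.2    9.3   29.7   98.3   -4.8   73.7 -129.2]
{"z": 1.66, "az": 0.04},
{"z": 1.66, "az": 0.04},
{"z": 1.66, "az": 0.04},
{"z": 1.66, "az": 0.04},
{"z": 1.66, "az": 0.04},
total shift [-0.00019095 -0.00024434 -0.08306187] turn [0.00643827 0.00485248 0.21857306]
```

jog_arm([
  {"x": 0,"y": 0,"z": 1.5,"ax": 0,"ay": 0,"az": 0},
  {"x": 0,"y": 0,"z": 2.5,"ax": 0,"ay": 0,"az": 0},
  {"x": 0,"y": 0,"z": 2.5,"ax": 0,"ay": 0,"az": 0},
  {"x": 0,"y": 0,"z": 1.3,"ax": 0,"ay": 0,"az": 0},
  {"x": 0,"y": 0,"z": 0.5,"ax": 0,"ay": 0,"az": 0},
])

```text
time_s: 22.75
tool_pos: [0.5643, 0.0085, 0.078]
tool_rot: [179.8, 0.1, -39.8]
force: [-0.6, 0.7, -0.2]
grip_width: 0.0873
grasp_force: 0.0
```

jog_arm([
  {"x": 0,"y": 0,"z": 0,"ax": 0,"ay": 0,"az": 0},
  {"x": 0,"y": 0,"z": 0,"ax": 0,"ay": 0,"az": 0},
  {"x": 0,"y": 0,"z": 0,"ax": 0,"ay": 0,"az": 0},
  {"x": 0,"y": 0,"z": 0,"ax": 0,"ay": 0,"az": 0},
  {"x": 0,"y": 0,"z": 0,"ax": 0,"ay": 0,"az": 0},
], claw=-1, squeeze=60)

```text
time_s: 23.25
tool_pos: [0.5662, 0.0085, 0.0809]
tool_rot: [-180.0, -0.0, -39.8]
force: [-0.3, 0.9, 1.2]
grip_width: 0.057
grasp_force: 60.0
```

jog_arm([
  {"x": 0,"y": 0,"z": 0,"ax": 0,"ay": 0,"az": 0},
  {"x": 0,"y": 0,"z": 0,"ax": 0,"ay": 0,"az": 0},
  {"x": 0,"y": 0,"z": 0,"ax": 0,"ay": 0,"az": 0},
  {"x": 0,"y": 0,"z": 0,"ax": 0,"ay": 0,"az": 0},
  {"x": 0,"y": 0,"z": 0,"ax": 0,"ay": 0,"az": 0},
])

```text
time_s: 23.75
tool_pos: [0.5662, 0.0086, 0.0809]
tool_rot: [-180.0, -0.0, -39.8]
force: [-0.7, -1.1, 5.6]
grip_width: 0.0572
grasp_force: 60.0
```

jog_arm([
  {"x": 0,"y": 0,"z": 0.2,"ax": 0,"ay": 0,"az": 0},
  {"x": 0,"y": 0,"z": 0.2,"ax": 0,"ay": 0,"az": 0},
  {"x": 0,"y": 0,"z": 0.2,"ax": 0,"ay": 0,"az": 0},
  {"x": 0,"y": 0,"z": 0,"ax": 0,"ay": 0,"az": 0},
  {"x": 0,"y": 0,"z": 0,"ax": 0,"ay": 0,"az": 0},
])

```text
time_s: 24.25
tool_pos: [0.5663, 0.0086, 0.0764]
tool_rot: [-179.9, -0.0, -39.8]
force: [-6.5, 0.1, 13.9]
grip_width: 0.057
grasp_force: 60.0
```

jog_arm([
  {"x": 0,"y": 0,"z": 0.1,"ax": 0,"ay": 0,"az": 0},
  {"x": 0,"y": 0,"z": 0.07,"ax": 0,"ay": 0,"az": 0},
  {"x": 0,"y": 0,"z": 0,"ax": 0,"ay": 0,"az": 0},
  {"x": 0,"y": 0,"z": 0,"ax": 0,"ay": 0,"az": 0},
  {"x": 0,"y": 0,"z": 0,"ax": 0,"ay": 0,"az": 0},
])

```text
time_s: 24.75
tool_pos: [0.5662, 0.0086, 0.0751]
tool_rot: [-179.9, -0.0, -39.8]
force: [-6.0, -0.1, 16.8]
grip_width: 0.0573
grasp_force: 60.0
```

jog_arm([
  {"x": 0,"y": 0,"z": 0,"ax": 0,"ay": 0,"az": -3},
  {"x": 0,"y": 0,"z": 0,"ax": 0,"ay": 0,"az": -4},
  {"x": 0,"y": 0,"z": 0,"ax": 0,"ay": 0,"az": -5},
  {"x": 0,"y": 0,"z": 0,"ax": 0,"ay": 0,"az": -5},
  {"x": 0,"y": 0,"z": 0,"ax": 0,"ay": 0,"az": -3},
])

```text
time_s: 25.25
tool_pos: [0.5677, 0.0085, 0.0756]
tool_rot: [-179.9, -0.2, -19.6]
force: [-3.6, -1.0, 15.9]
grip_width: 0.057
grasp_force: 60.0
```

Run:
```python
from cell import env
o=env.get_obs();print(o["tool_pos"].round(4),o["tool_rot"].round(2),o["force"].round(1),o["wrist_torque"].round(3))
```

```text
[0.5677 0.0085 0.0756] [-179.87   -0.2   -19.65] [-3.6 -1.  15.9] [-0.197  0.951 -0.088]
```

jog_arm([
  {"x": 0,"y": 0,"z": 0.03,"ax": 0,"ay": 0,"az": -5},
  {"x": 0,"y": 0,"z": 0,"ax": 0,"ay": 0,"az": -5},
  {"x": 0,"y": 0,"z": 0,"ax": 0,"ay": 0,"az": -5},
  {"x": 0,"y": 0,"z": 0,"ax": 0,"ay": 0,"az": -5},
  {"x": 0,"y": 0,"z": 0,"ax": 0,"ay": 0,"az": -5},
])

```text
time_s: 25.75
tool_pos: [0.5675, 0.0083, 0.0753]
tool_rot: [-180.0, -0.2, 5.4]
force: [-4.0, -1.2, 17.6]
grip_width: 0.0576
grasp_force: 60.0
```

jog_arm([
  {"x": 0,"y": 0,"z": 0,"ax": 0,"ay": 0,"az": -5},
  {"x": 0,"y": 0,"z": 0,"ax": 0,"ay": 0,"az": -5},
  {"x": 0,"y": 0,"z": 0,"ax": 0,"ay": 0,"az": -5},
  {"x": 0,"y": 0,"z": 0,"ax": 0,"ay": 0,"az": 0},
  {"x": 0,"y": 0,"z": 0,"ax": 0,"ay": 0,"az": 0},
])

```text
time_s: 26.25
tool_pos: [0.5674, 0.008, 0.0753]
tool_rot: [179.9, -0.2, 20.2]
force: [-3.8, -0.0, 16.6]
grip_width: 0.0573
grasp_force: 60.0
```

jog_arm([
  {"x": 0,"y": 0,"z": -0.3,"ax": 0,"ay": 0,"az": 0},
  {"x": 0,"y": 0,"z": -0.4,"ax": 0,"ay": 0,"az": 0},
  {"x": 0,"y": 0,"z": -0.5,"ax": 0,"ay": 0,"az": 0},
  {"x": 0,"y": 0,"z": -0.5,"ax": 0,"ay": 0,"az": 0},
  {"x": 0,"y": 0,"z": 0,"ax": 0,"ay": 0,"az": 0},
])

```text
time_s: 26.75
tool_pos: [0.5657, 0.0089, 0.0892]
tool_rot: [-180.0, 0.0, 20.2]
force: [-0.4, -0.0, 0.1]
grip_width: 0.0573
grasp_force: 60.0
```

Cap is off: the force is near zero with the cap held. I'll raise it and go view the empty neck from closer.

jog_arm([
  {"x": 0,"y": 0,"z": -1.5,"ax": 0,"ay": 0,"az": 0},
  {"x": 0,"y": 0,"z": -2.5,"ax": 0,"ay": 0,"az": 0},
  {"x": 0,"y": 0,"z": -2.5,"ax": 0,"ay": 0,"az": 0},
  {"x": 0,"y": 0,"z": -1.5,"ax": 0,"ay": 0,"az": 0},
  {"x": 0,"y": 0,"z": 0,"ax": 0,"ay": 0,"az": 0},
])

```text
time_s: 27.25
tool_pos: [0.5674, 0.0088, 0.1719]
tool_rot: [180.0, -0.3, 20.2]
force: [-0.2, 0.2, -1.0]
grip_width: 0.0571
grasp_force: 60.0
```

Run:
```python
from h import *
from cell import env
o=env.get_obs();print(o["tool_pos"],o["tool_rot"],o["qpos"].round(1),o["force"])
plan(env,[.4544,-.3546,.150],62,10)
```

```text
[0.56740822 0.00879938 0.1718516 ] [179.95773433  -0.26359103  20.21835429] [-23.5   8.6  22.1  97.4  -3.4  74.3 -70.4] [-0.15019739  0.21294734 -0.96326703]
{"x": -2.32, "y": 3.02, "z": 0.21, "ay": -0.02, "az": -4.18},
{"x": -2.53, "y": 2.84, "z": 0.21, "ay": -0.02, "az": -4.18},
{"x": -2.73, "y": 2.65, "z": 0.21, "ay": -0.02, "az": -4.18},
{"x": -2.92, "y": 2.44, "z": 0.21, "ay": -0.02, "az": -4.18},
{"x": -3.09, "y": 2.23, "z": 0.21, "ay": -0.02, "az": -4.18},
{"x": -3.24, "y": 1.99, "z": 0.21, "ay": -0.02, "az": -4.18},
{"x": -3.38, "y": 1.75, "z": 0.21, "ay": -0.02, "az": -4.18},
{"x": -3.50, "y": 1.50, "z": 0.21, "ay": -0.02, "az": -4.18},
{"x": -3.60, "y": 1.24, "z": 0.22, "ay": -0.02, "az": -4.18},
{"x": -3.68, "y": 0.98, "z": 0.22, "ay": -0.02, "az": -4.18},
total shift [-0.11300822 -0.36339938 -0.0218516 ] turn [  0.1364847   -0.2363947  -41.78166598]
```

jog_arm([
  {"x": -2.3,"y": 3,"z": 0.2,"ax": 0,"ay": 0,"az": -4.2},
  {"x": -2.5,"y": 2.8,"z": 0.2,"ax": 0,"ay": 0,"az": -4.2},
  {"x": -2.7,"y": 2.7,"z": 0.2,"ax": 0,"ay": 0,"az": -4.2},
  {"x": -2.9,"y": 2.4,"z": 0.2,"ax": 0,"ay": 0,"az": -4.2},
  {"x": -3.1,"y": 2.2,"z": 0.2,"ax": 0,"ay": 0,"az": -4.2},
])

```text
time_s: 27.75
tool_pos: [0.5083, -0.173, 0.1578]
tool_rot: [-179.9, 0.1, 41.4]
force: [-0.1, -0.5, -1.0]
grip_width: 0.0571
grasp_force: 60.0
```

jog_arm([
  {"x": -3.2,"y": 2,"z": 0.2,"ax": 0,"ay": 0,"az": -4.2},
  {"x": -3.4,"y": 1.8,"z": 0.2,"ax": 0,"ay": 0,"az": -4.2},
  {"x": -3.5,"y": 1.5,"z": 0.2,"ax": 0,"ay": 0,"az": -4.2},
  {"x": -3.6,"y": 1.2,"z": 0.2,"ax": 0,"ay": 0,"az": -4.2},
  {"x": -3.7,"y": 1,"z": 0.2,"ax": 0,"ay": 0,"az": -4},
])

```text
time_s: 28.25
tool_pos: [0.4526, -0.3549, 0.1478]
tool_rot: [-179.9, -0.0, 62.2]
force: [0.8, 0.8, -0.3]
grip_width: 0.0573
grasp_force: 60.0
```

jog_arm([
  {"x": 0,"y": 0,"z": 1,"ax": 0,"ay": 0,"az": 0},
  {"x": 0,"y": 0,"z": 1,"ax": 0,"ay": 0,"az": 0},
  {"x": 0,"y": 0,"z": 0.5,"ax": 0,"ay": 0,"az": 0},
  {"x": 0,"y": 0,"z": 0,"ax": 0,"ay": 0,"az": 0},
  {"x": 0,"y": 0,"z": 0,"ax": 0,"ay": 0,"az": 0},
])

```text
time_s: 28.75
tool_pos: [0.4545, -0.3529, 0.124]
tool_rot: [-180.0, -0.0, 62.1]
force: [-0.2, -0.2, -0.5]
grip_width: 0.0571
grasp_force: 60.0
```

```bash
python3 shot.py w10
python3 - <<'E'
from h import *
import pickle
p=pickle.load(open("w10.pkl","rb"));im=cv2.imread("pics/w10.png")
uv=proj(p,[.4925,-.284,.134])[0];print(uv)
u,v=map(int,uv);c=im[max(0,v-60):v+60,u-80:u+80];print("origin",u-80,max(0,v-60),c.shape)
cv2.imwrite("pics/v10.png",cv2.resize(c,None,fx=5,fy=5,interpolation=cv2.INTER_CUBIC))
E
```

```text
[ 0.4546 -0.3533  0.1244] [ 1.7998e+02 -2.0000e-02  6.2110e+01] 28.8
[253.39585768 103.59309238]
origin 173 43 (120, 160, 3)
```

View pics/v10.png

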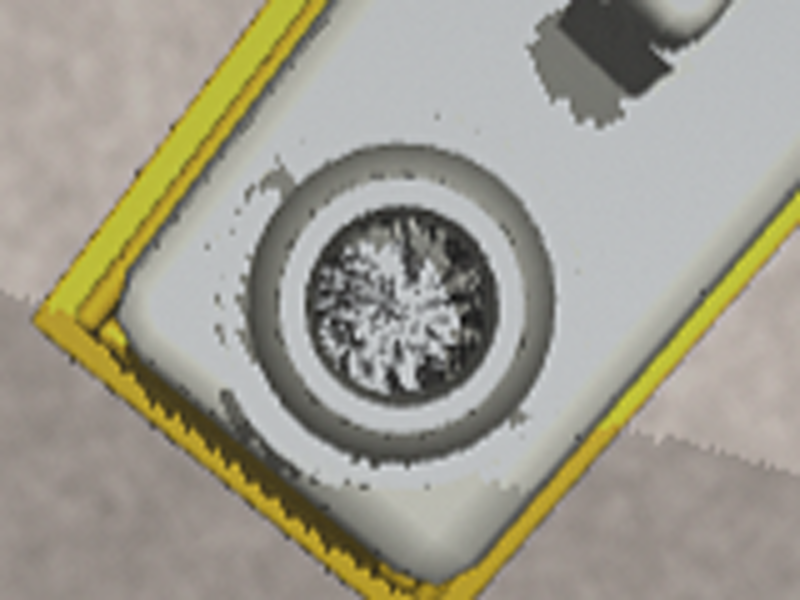

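The view shows a round rim centred at (402,305), matching the estimate, and the lugs are hidden. I'll find them by feel, first moving over the neck and lowering.

Run:
```python
from h import *
import pickle
from cell import env
p=pickle.load(open("w10.pkl","rb"));X=ray(p,[253.0,103.6],.134)[0];print(X)
plan(env,[X[0],X[1],.124],62,5)
```

```text
[ 0.49229156 -0.28389404  0.134     ]
{"x": 1.58, "y": 0.02, "az": 0.02},
{"x": 1.58, "y": 0.02, "az": 0.02},
{"x": 1.58, "y": 0.02, "az": 0.02},
{"x": 1.58, "az": 0.02},
{"x": 1.58, "az": 0.02},
total shift [ 0.03767829  0.06943861 -0.00037616] turn [ 0.02361009 -0.02008918  0.11442203]
```

jog_arm([
  {"x": 1.6,"y": 0,"z": 0,"ax": 0,"ay": 0,"az": 0},
  {"x": 1.9,"y": 0.1,"z": 0,"ax": 0,"ay": 0,"az": 0},
  {"x": 2,"y": 0,"z": 0,"ax": 0,"ay": 0,"az": 0},
  {"x": 1.6,"y": 0,"z": 0,"ax": 0,"ay": 0,"az": 0},
  {"x": 0.8,"y": 0,"z": 0,"ax": 0,"ay": 0,"az": 0},
])

```text
time_s: 29.3
tool_pos: [0.4933, -0.2828, 0.1247]
tool_rot: [179.9, -0.1, 62.2]
force: [-1.0, 0.2, -1.9]
grip_width: 0.0571
grasp_force: 60.0
```

jog_arm([
  {"x": 0,"y": 0,"z": 0,"ax": 0,"ay": 0,"az": 0},
  {"x": 0,"y": 0,"z": 0.5,"ax": 0,"ay": 0,"az": 0},
  {"x": 0,"y": 0,"z": 0.8,"ax": 0,"ay": 0,"az": 0},
  {"x": 0,"y": 0,"z": 0.8,"ax": 0,"ay": 0,"az": 0},
  {"x": 0,"y": 0,"z": 0.5,"ax": 0,"ay": 0,"az": 0},
])

```text
time_s: 29.8
tool_pos: [0.4908, -0.2852, 0.0968]
tool_rot: [-179.9, 0.0, 62.0]
force: [0.0, 0.4, -0.4]
grip_width: 0.0573
grasp_force: 60.0
```

jog_arm([
  {"x": 0,"y": 0,"z": 0.3,"ax": 0,"ay": 0,"az": 0},
  {"x": 0,"y": 0,"z": 0.3,"ax": 0,"ay": 0,"az": 0},
  {"x": 0,"y": 0,"z": 0.2,"ax": 0,"ay": 0,"az": 0},
  {"x": 0,"y": 0,"z": 0,"ax": 0,"ay": 0,"az": 0},
  {"x": 0,"y": 0,"z": 0,"ax": 0,"ay": 0,"az": 0},
])

```text
time_s: 30.3
tool_pos: [0.4919, -0.285, 0.0903]
tool_rot: [180.0, -0.0, 62.0]
force: [0.1, -0.0, 0.2]
grip_width: 0.0574
grasp_force: 60.0
```

jog_arm([
  {"x": 0.1,"y": 0,"z": 0.1,"ax": 0,"ay": 0,"az": 0},
  {"x": 0,"y": 0,"z": 0.1,"ax": 0,"ay": 0,"az": 0},
  {"x": 0,"y": 0,"z": 0.1,"ax": 0,"ay": 0,"az": 0},
  {"x": 0,"y": 0,"z": 0,"ax": 0,"ay": 0,"az": 0},
  {"x": 0,"y": 0,"z": 0,"ax": 0,"ay": 0,"az": 0},
])

```text
time_s: 30.8
tool_pos: [0.4926, -0.2842, 0.0887]
tool_rot: [179.9, -0.0, 62.0]
force: [-2.9, 1.4, 8.0]
grip_width: 0.0577
grasp_force: 60.0
```

Contact at 0.0887 is the tabs on the lugs. I'll turn clockwise until it drops.

jog_arm([
  {"x": 0,"y": 0,"z": 0,"ax": 0,"ay": 0,"az": 4},
  {"x": 0,"y": 0,"z": 0,"ax": 0,"ay": 0,"az": 4},
  {"x": 0,"y": 0,"z": 0,"ax": 0,"ay": 0,"az": 4},
  {"x": 0,"y": 0,"z": 0,"ax": 0,"ay": 0,"az": 4},
  {"x": 0,"y": 0,"z": 0,"ax": 0,"ay": 0,"az": 4},
])

```text
time_s: 31.3
tool_pos: [0.4931, -0.2852, 0.0888]
tool_rot: [179.8, -0.0, 41.8]
force: [-1.7, -1.5, 6.1]
grip_width: 0.0573
grasp_force: 60.0
```

jog_arm([
  {"x": 0,"y": 0,"z": 0,"ax": 0,"ay": 0,"az": 4},
  {"x": 0,"y": 0,"z": 0,"ax": 0,"ay": 0,"az": 4},
  {"x": 0,"y": 0,"z": 0,"ax": 0,"ay": 0,"az": 4},
  {"x": 0,"y": 0,"z": 0,"ax": 0,"ay": 0,"az": 4},
  {"x": 0,"y": 0,"z": 0,"ax": 0,"ay": 0,"az": 4},
])

```text
time_s: 31.8
tool_pos: [0.4928, -0.2854, 0.0887]
tool_rot: [179.9, -0.1, 21.8]
force: [-1.8, -1.6, 5.2]
grip_width: 0.057
grasp_force: 60.0
```

jog_arm([
  {"x": 0,"y": 0,"z": 0,"ax": 0,"ay": 0,"az": 4},
  {"x": 0,"y": 0,"z": 0,"ax": 0,"ay": 0,"az": 4},
  {"x": 0,"y": 0,"z": 0,"ax": 0,"ay": 0,"az": 4},
  {"x": 0,"y": 0,"z": 0,"ax": 0,"ay": 0,"az": 4},
  {"x": 0,"y": 0,"z": 0,"ax": 0,"ay": 0,"az": 0},
])

```text
time_s: 32.3
tool_pos: [0.4925, -0.2848, 0.0879]
tool_rot: [179.9, -0.0, 6.0]
force: [-1.5, -1.1, 3.2]
grip_width: 0.0574
grasp_force: 60.0
```

jog_arm([
  {"x": 0,"y": 0,"z": 0,"ax": 0,"ay": 0,"az": 4},
  {"x": 0,"y": 0,"z": 0.1,"ax": 0,"ay": 0,"az": 4},
  {"x": 0,"y": 0,"z": 0.1,"ax": 0,"ay": 0,"az": 0},
  {"x": 0,"y": 0,"z": 0,"ax": 0,"ay": 0,"az": 0},
  {"x": 0,"y": 0,"z": 0,"ax": 0,"ay": 0,"az": 0},
])

```text
time_s: 32.8
tool_pos: [0.4923, -0.2838, 0.085]
tool_rot: [-180.0, 0.0, -1.9]
force: [-0.1, 0.2, -1.0]
grip_width: 0.0572
grasp_force: 60.0
```

It dropped between the lugs at yaw -2°. There isn't enough clearance from the handle for the full twist from here, so I'll release, swing back 78° and regrasp.

jog_arm([
  {"x": 0,"y": 0,"z": 0,"ax": 0,"ay": 0,"az": 0},
  {"x": 0,"y": 0,"z": 0,"ax": 0,"ay": 0,"az": 0},
  {"x": 0,"y": 0,"z": 0,"ax": 0,"ay": 0,"az": 0},
  {"x": 0,"y": 0,"z": 0,"ax": 0,"ay": 0,"az": 0},
  {"x": 0,"y": 0,"z": 0,"ax": 0,"ay": 0,"az": 0},
], claw=0.75)

```text
time_s: 33.3
tool_pos: [0.4923, -0.284, 0.0852]
tool_rot: [-180.0, -0.0, -2.0]
force: [-0.5, 0.1, -0.3]
grip_width: 0.0753
grasp_force: 0.0
```

jog_arm([
  {"x": 0,"y": 0,"z": 0,"ax": 0,"ay": 0,"az": -6},
  {"x": 0,"y": 0,"z": 0,"ax": 0,"ay": 0,"az": -8},
  {"x": 0,"y": 0,"z": 0,"ax": 0,"ay": 0,"az": -8},
  {"x": 0,"y": 0,"z": 0,"ax": 0,"ay": 0,"az": -8},
  {"x": 0,"y": 0,"z": 0,"ax": 0,"ay": 0,"az": -8},
])

```text
time_s: 33.8
tool_pos: [0.4923, -0.2841, 0.0852]
tool_rot: [180.0, -0.0, 36.3]
force: [-0.6, 0.1, 0.1]
grip_width: 0.0761
grasp_force: 0.0
```

jog_arm([
  {"x": 0,"y": 0,"z": 0,"ax": 0,"ay": 0,"az": -8},
  {"x": 0,"y": 0,"z": 0,"ax": 0,"ay": 0,"az": -8},
  {"x": 0,"y": 0,"z": 0,"ax": 0,"ay": 0,"az": -8},
  {"x": 0,"y": 0,"z": 0,"ax": 0,"ay": 0,"az": -8},
  {"x": 0,"y": 0,"z": 0,"ax": 0,"ay": 0,"az": -8},
])

```text
time_s: 34.3
tool_pos: [0.4923, -0.2841, 0.0852]
tool_rot: [180.0, -0.0, 76.3]
force: [0.3, 0.0, -0.1]
grip_width: 0.0764
grasp_force: 0.0
```

jog_arm([
  {"x": 0,"y": 0,"z": 0,"ax": 0,"ay": 0,"az": 0},
  {"x": 0,"y": 0,"z": 0,"ax": 0,"ay": 0,"az": 0},
  {"x": 0,"y": 0,"z": 0,"ax": 0,"ay": 0,"az": 0},
  {"x": 0,"y": 0,"z": 0,"ax": 0,"ay": 0,"az": 0},
  {"x": 0,"y": 0,"z": 0,"ax": 0,"ay": 0,"az": 0},
])

```text
time_s: 34.8
tool_pos: [0.4923, -0.284, 0.0852]
tool_rot: [180.0, -0.0, 76.0]
force: [0.2, -0.2, -0.2]
grip_width: 0.076
grasp_force: 0.0
```

jog_arm([
  {"x": 0,"y": 0,"z": 0,"ax": 0,"ay": 0,"az": 0},
  {"x": 0,"y": 0,"z": 0,"ax": 0,"ay": 0,"az": 0},
  {"x": 0,"y": 0,"z": 0,"ax": 0,"ay": 0,"az": 0},
  {"x": 0,"y": 0,"z": 0,"ax": 0,"ay": 0,"az": 0},
  {"x": 0,"y": 0,"z": 0,"ax": 0,"ay": 0,"az": 0},
], claw=-1)

```text
time_s: 35.3
tool_pos: [0.4923, -0.284, 0.0852]
tool_rot: [180.0, -0.0, 76.0]
force: [1.0, 0.8, -0.3]
grip_width: 0.0571
grasp_force: 60.0
```

jog_arm([
  {"x": 0,"y": 0,"z": 0.2,"ax": 0,"ay": 0,"az": 0},
  {"x": 0,"y": 0,"z": 0.3,"ax": 0,"ay": 0,"az": 0},
  {"x": 0,"y": 0,"z": 0.3,"ax": 0,"ay": 0,"az": 0},
  {"x": 0,"y": 0,"z": 0.2,"ax": 0,"ay": 0,"az": 0},
  {"x": 0,"y": 0,"z": 0,"ax": 0,"ay": 0,"az": 0},
])

```text
time_s: 35.8
tool_pos: [0.4926, -0.2843, 0.0771]
tool_rot: [179.9, -0.0, 76.0]
force: [-4.5, 2.8, 14.0]
grip_width: 0.0573
grasp_force: 60.0
```

jog_arm([
  {"x": 0,"y": 0,"z": 0.1,"ax": 0,"ay": 0,"az": 0},
  {"x": 0,"y": 0,"z": 0.15,"ax": 0,"ay": 0,"az": 0},
  {"x": 0,"y": 0,"z": 0,"ax": 0,"ay": 0,"az": 0},
  {"x": 0,"y": 0,"z": 0,"ax": 0,"ay": 0,"az": 0},
  {"x": 0,"y": 0,"z": 0,"ax": 0,"ay": 0,"az": 0},
])

```text
time_s: 36.3
tool_pos: [0.4928, -0.2846, 0.0755]
tool_rot: [179.9, -0.0, 76.0]
force: [-5.6, 2.3, 16.9]
grip_width: 0.0572
grasp_force: 60.0
```

jog_arm([
  {"x": 0,"y": 0,"z": 0.07,"ax": 0,"ay": 0,"az": 0},
  {"x": 0,"y": 0,"z": 0,"ax": 0,"ay": 0,"az": 5},
  {"x": 0,"y": 0,"z": 0,"ax": 0,"ay": 0,"az": 5},
  {"x": 0,"y": 0,"z": 0,"ax": 0,"ay": 0,"az": 5},
  {"x": 0,"y": 0,"z": 0,"ax": 0,"ay": 0,"az": 5},
])

```text
time_s: 36.8
tool_pos: [0.494, -0.2856, 0.0754]
tool_rot: [179.7, -0.1, 55.8]
force: [-3.7, 0.5, 16.7]
grip_width: 0.0573
grasp_force: 60.0
```

jog_arm([
  {"x": 0,"y": 0,"z": 0,"ax": 0,"ay": 0,"az": 5},
  {"x": 0,"y": 0,"z": 0,"ax": 0,"ay": 0,"az": 5},
  {"x": 0,"y": 0,"z": 0,"ax": 0,"ay": 0,"az": 4},
  {"x": 0,"y": 0,"z": 0,"ax": 0,"ay": 0,"az": 4},
  {"x": 0,"y": 0,"z": 0,"ax": 0,"ay": 0,"az": 0},
])

```text
time_s: 37.3
tool_pos: [0.4939, -0.2856, 0.0753]
tool_rot: [179.8, -0.1, 37.9]
force: [-3.8, 0.6, 17.5]
grip_width: 0.0569
grasp_force: 60.0
```

```bash
cat > s.py <<'E'
from cell import env
o=env.get_obs();print(o["tool_pos"].round(4),o["tool_rot"].round(2),o["force"].round(1),o["wrist_torque"].round(3))
E
python3 s.py
```

```text
[ 0.4939 -0.2856  0.0753] [ 1.7978e+02 -1.3000e-01  3.7900e+01] [-3.8  0.6 17.5] [ 0.217  0.933 -0.06 ]
```

jog_arm([
  {"x": 0,"y": 0,"z": 0,"ax": 0,"ay": 0,"az": 4},
  {"x": 0,"y": 0,"z": 0,"ax": 0,"ay": 0,"az": 4},
  {"x": 0,"y": 0,"z": 0,"ax": 0,"ay": 0,"az": 4},
  {"x": 0,"y": 0,"z": 0,"ax": 0,"ay": 0,"az": 4},
  {"x": 0,"y": 0,"z": 0,"ax": 0,"ay": 0,"az": 4},
])

```text
time_s: 37.8
tool_pos: [0.4938, -0.2856, 0.0753]
tool_rot: [179.8, -0.2, 17.8]
force: [-3.3, 1.0, 17.2]
grip_width: 0.0573
grasp_force: 60.0
```

```bash
python3 s.py
```

```text
[ 0.4938 -0.2856  0.0753] [179.85  -0.19  17.84] [-3.3  1.  17.2] [0.26  0.965 0.119]
```

jog_arm([
  {"x": 0,"y": 0,"z": 0,"ax": 0,"ay": 0,"az": 4},
  {"x": 0,"y": 0,"z": 0,"ax": 0,"ay": 0,"az": 4},
  {"x": 0,"y": 0,"z": 0,"ax": 0,"ay": 0,"az": 3},
  {"x": 0,"y": 0,"z": 0,"ax": 0,"ay": 0,"az": 0},
  {"x": 0,"y": 0,"z": 0,"ax": 0,"ay": 0,"az": 0},
])

```text
time_s: 38.3
tool_pos: [0.4939, -0.2856, 0.0753]
tool_rot: [179.9, -0.2, 7.0]
force: [-3.3, 0.5, 17.6]
grip_width: 0.0572
grasp_force: 60.0
```

```bash
python3 s.py
```

```text
[ 0.4939 -0.2856  0.0753] [179.89  -0.23   6.97] [-3.3  0.5 17.6] [ 0.212  0.957 -0.113]
```

jog_arm([
  {"x": 0,"y": 0,"z": 0,"ax": 0,"ay": 0,"az": 3},
  {"x": 0,"y": 0,"z": 0,"ax": 0,"ay": 0,"az": 3},
  {"x": 0,"y": 0,"z": 0,"ax": 0,"ay": 0,"az": 2},
  {"x": 0,"y": 0,"z": 0,"ax": 0,"ay": 0,"az": 0},
  {"x": 0,"y": 0,"z": 0,"ax": 0,"ay": 0,"az": 0},
])

```text
time_s: 38.8
tool_pos: [0.4933, -0.2853, 0.0752]
tool_rot: [180.0, -0.2, -1.0]
force: [-5.8, 1.3, 18.7]
grip_width: 0.0573
grasp_force: 60.0
```

```bash
python3 s.py
```

```text
[ 0.4933 -0.2853  0.0752] [ 1.7996e+02 -1.7000e-01 -9.9000e-01] [-5.8  1.3 18.7] [0.392 1.277 0.126]
```

jog_arm([
  {"x": 0,"y": 0,"z": 0,"ax": 0,"ay": 0,"az": 3},
  {"x": 0,"y": 0,"z": 0,"ax": 0,"ay": 0,"az": 3},
  {"x": 0,"y": 0,"z": 0,"ax": 0,"ay": 0,"az": 0},
  {"x": 0,"y": 0,"z": 0,"ax": 0,"ay": 0,"az": 0},
  {"x": 0,"y": 0,"z": 0,"ax": 0,"ay": 0,"az": 0},
])

```text
time_s: 39.3
tool_pos: [0.493, -0.2847, 0.0751]
tool_rot: [-180.0, -0.1, -6.9]
force: [-6.2, 2.8, 19.5]
grip_width: 0.0575
grasp_force: 60.0
```

```bash
python3 s.py
```

```text
[ 0.493  -0.2847  0.0751] [-1.7999e+02 -1.1000e-01 -6.8700e+00] [-6.2  2.8 19.5] [0.681 1.428 0.641]
```

jog_arm([
  {"x": 0,"y": 0,"z": 0,"ax": 0,"ay": 0,"az": 3},
  {"x": 0,"y": 0,"z": 0,"ax": 0,"ay": 0,"az": 0},
  {"x": 0,"y": 0,"z": -0.2,"ax": 0,"ay": 0,"az": 0},
  {"x": 0,"y": 0,"z": -0.3,"ax": 0,"ay": 0,"az": 0},
  {"x": 0,"y": 0,"z": -0.2,"ax": 0,"ay": 0,"az": 0},
])

```text
time_s: 39.8
tool_pos: [0.4927, -0.2819, 0.0799]
tool_rot: [-179.9, 0.0, -9.7]
force: [-1.7, 5.0, 4.6]
grip_width: 0.0578
grasp_force: 60.0
```

```bash
python3 s.py
```

```text
[ 0.4927 -0.2819  0.0799] [-1.7985e+02  5.0000e-02 -9.7100e+00] [-1.7  5.   4.6] [1.05  0.695 1.044]
```

jog_arm([
  {"x": 0,"y": 0,"z": -0.1,"ax": 0,"ay": 0,"az": -2},
  {"x": 0,"y": 0,"z": -0.1,"ax": 0,"ay": 0,"az": 0},
  {"x": 0,"y": 0,"z": -0.1,"ax": 0,"ay": 0,"az": 0},
  {"x": 0,"y": 0,"z": 0,"ax": 0,"ay": 0,"az": 0},
  {"x": 0,"y": 0,"z": 0,"ax": 0,"ay": 0,"az": 0},
])

```text
time_s: 40.3
tool_pos: [0.4927, -0.2829, 0.0818]
tool_rot: [-179.9, -0.0, -7.9]
force: [-0.2, 3.6, 2.8]
grip_width: 0.0573
grasp_force: 60.0
```

```bash
python3 s.py
```

```text
[ 0.4927 -0.2829  0.0818] [-179.92   -0.     -7.92] [-0.2  3.6  2.8] [1.199 0.063 0.512]
```

jog_arm([
  {"x": 0,"y": 0,"z": -0.1,"ax": 0,"ay": 0,"az": -2},
  {"x": 0,"y": 0,"z": -0.1,"ax": 0,"ay": 0,"az": 0},
  {"x": 0,"y": 0,"z": 0,"ax": 0,"ay": 0,"az": 0},
  {"x": 0,"y": 0,"z": 0,"ax": 0,"ay": 0,"az": 0},
  {"x": 0,"y": 0,"z": 0,"ax": 0,"ay": 0,"az": 0},
])

```text
time_s: 40.8
tool_pos: [0.4916, -0.2843, 0.0837]
tool_rot: [180.0, 0.1, -6.0]
force: [-0.6, 1.3, -1.6]
grip_width: 0.0574
grasp_force: 60.0
```

```bash
python3 s.py
```

```text
[ 0.4916 -0.2843  0.0837] [ 1.7999e+02  5.0000e-02 -6.0400e+00] [-0.6  1.3 -1.6] [0.401 0.452 0.11 ]
```

Pulling up gives -1.6 N, which is the weight of cap plus empty bottle, so the cap is locked. I'll set it back down, release and retreat.

jog_arm([
  {"x": 0,"y": 0,"z": 0.2,"ax": 0,"ay": 0,"az": 0},
  {"x": 0,"y": 0,"z": 0.2,"ax": 0,"ay": 0,"az": 0},
  {"x": 0,"y": 0,"z": 0,"ax": 0,"ay": 0,"az": 0},
  {"x": 0,"y": 0,"z": 0,"ax": 0,"ay": 0,"az": 0},
  {"x": 0,"y": 0,"z": 0,"ax": 0,"ay": 0,"az": 0},
])

```text
time_s: 41.3
tool_pos: [0.4917, -0.2846, 0.0809]
tool_rot: [-180.0, 0.0, -6.0]
force: [-3.9, 3.1, 6.8]
grip_width: 0.0575
grasp_force: 60.0
```

jog_arm([
  {"x": 0,"y": 0,"z": 0,"ax": 0,"ay": 0,"az": 0},
  {"x": 0,"y": 0,"z": 0,"ax": 0,"ay": 0,"az": 0},
  {"x": 0,"y": 0,"z": 0,"ax": 0,"ay": 0,"az": 0},
  {"x": 0,"y": 0,"z": 0,"ax": 0,"ay": 0,"az": 0},
  {"x": 0,"y": 0,"z": 0,"ax": 0,"ay": 0,"az": 0},
], claw=0.85)

```text
time_s: 41.8
tool_pos: [0.4924, -0.2842, 0.08]
tool_rot: [180.0, -0.0, -6.0]
force: [-0.2, -0.4, 0.2]
grip_width: 0.0797
grasp_force: 0.0
```

jog_arm([
  {"x": 0,"y": 0,"z": -1,"ax": 0,"ay": 0,"az": 0},
  {"x": 0,"y": 0,"z": -2,"ax": 0,"ay": 0,"az": 0},
  {"x": 0,"y": 0,"z": -3,"ax": 0,"ay": 0,"az": 0},
  {"x": 0,"y": 0,"z": -3,"ax": 0,"ay": 0,"az": 0},
  {"x": 0,"y": 0,"z": -3,"ax": 0,"ay": 0,"az": 0},
])

```text
time_s: 42.3
tool_pos: [0.4922, -0.2843, 0.202]
tool_rot: [180.0, -0.0, -6.0]
force: [-0.5, -0.1, 0.5]
grip_width: 0.0806
grasp_force: 0.0
```

jog_arm([
  {"x": -2,"y": 0,"z": 0,"ax": 0,"ay": 0,"az": 0},
  {"x": -3,"y": 0,"z": 0,"ax": 0,"ay": 0,"az": 0},
  {"x": -2,"y": 0,"z": 0,"ax": 0,"ay": 0,"az": 0},
  {"x": 0,"y": 0,"z": 0,"ax": 0,"ay": 0,"az": 0},
  {"x": 0,"y": 0,"z": 0,"ax": 0,"ay": 0,"az": 0},
])

```text
time_s: 42.8
tool_pos: [0.4233, -0.2768, 0.2008]
tool_rot: [-180.0, -0.1, -6.0]
force: [0.3, -1.0, 0.7]
grip_width: 0.0806
grasp_force: 0.0
```

```bash
python3 shot.py w11
python3 - <<'E'
from h import *
import pickle
from cell import env
p=pickle.load(open("w11.pkl","rb"));im=cv2.imread("pics/w11.png")[:222,:,::-1].copy()
for c in blobs(im,(0,120,35),(12,255,255),300):
    c=cv2.convexHull(c);e=cv2.fitEllipse(c);print("wrist red",np.round(e,1) if 0 else e,ray(p,e[0],.146)[0])
p=env.camera_params("top");im=env.read_camera("top")
for c in blobs(im,(0,120,60),(8,255,255),60):e=cv2.fitEllipse(c);print("top red",e[0],ray(p,e[0],.146)[0])
cv2.imwrite("pics/end.png",im[:,:,::-1])
# full bottle's open rim should be white/blue ring at the bay mouth
print(proj(p,[.5655,.0084,.134]))
E
```

```text
[ 0.4236 -0.2767  0.2006] [-1.80e+02 -1.00e-01 -5.96e+00] 42.85
wrist red ((414.4176940917969, 157.2185516357422), (25.74188995361328, 80.98770904541016), 157.7429656982422) [ 0.44354274 -0.41591595  0.146     ]
wrist red ((250.82337951660156, 114.2831802368164), (71.25214385986328, 73.64076232910156), 1.5172697305679321) [ 0.49246095 -0.28362716  0.146     ]
top red (343.89605712890625, 205.48977661132812) [ 0.49564632 -0.28278788  0.146     ]
top red (132.77037048339844, 102.15303039550781) [0.8378102  0.37630586 0.146     ]
[[248.86522166 185.05362657]]
```

```bash
python3 -c "
from cell import env
print(env.sign_off())"
```

```text
the job is handed in; nothing more can be done
None
```

I handed the job in at about 43 s of the 72 s allowed, and `env.sign_off()` gave no pass/fail verdict: the full bottle stands open in the bay with its neck at the blue end, and its red cap is locked on the empty bottle in the caddy, where an upward pull test showed it holding.

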